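# Turn the clip carousel to the front and open its labelled compartment

## Robot

A 7-joint arm with a two-finger parallel gripper is mounted at the origin on a cart in front of the work surface, level with it; the furniture and walls round the work are solid. World frame = base frame: x ahead of the robot, y to its left, z up, the work surface at z = 0. Lengths are in m, angles in rad, forces in N, time in s.
With the tool pointing down it reaches from about 0.4 to 0.875 m from the base axis. Payload 19.3 kg.
Tool frame: the origin (TCP) lies at the very end of the fingers, on their centre line; the grasp point (between the pads) lies 19 mm behind it; z points along the fingers, y is the line along which they close (so a half turn about z gives the same grasp; the last joint's range is limited). The gripper opens to 85 mm and grips with 20 to 120 N. Pads are 22 mm wide; open, the fingers measure 114 mm over their backs; the gripper's body (76 mm by 85 mm) begins 54 mm behind the grasp point. The pads swing forward as they close: fully open they stand 13 mm farther back than shut.
Start: joints at [1.046, 0.521, -0.036, 1.599, 0.021, 1.021, -0.113], TCP at [0.275, -0.561, 0.231] pointing down, gripper open.
Joint ranges: [-2.91, 2.91], [-0.3, 2.13], [-1.5, 1.42], [0.17, 2.43], [-1.26, 4.41], [0.16, 1.93], [-2.52, 2.52]. Speed limits (rad/s): [1.89, 1.89, 2.39, 2.39, 3.01, 3.01, 3.01].

## Interface

Orientations are given as [roll, pitch, yaw] about the fixed x, y, z axes, in that order (R = Rz(yaw) Ry(pitch) Rx(roll)).
In Python, from workcell import bot gives the robot as it stands. The module is installed in compiled form; this text tells all that it offers.
- The arm moves only by the tool apply_moves, never from a script. Its arguments are lists of equal length, an entry for each row: "claw": the finger opening in m, from 0 to 0.0854; "xyz": the shift along the tool's x, y, z in m, a list of three; "twist": the turn, a rotation vector about the tool's x, y, z in rad, a list of three. A call has 1 to 20 rows; each row shifts and turns the commanded pose from where the row before left it, along the tool's axes as they then stand; what a row does not reach is not made up. A row lasts 1/10 s, in which the tool goes at most 50 mm and 8.59 degrees, less where a joint would pass 70% of its speed; a pose out of reach is approached as far as the arm can. A call with a gripper value outside its range is refused whole. The fingers move at their own pace and stop on an object; "force" is the grip in N (left out, the last holds). Time passes only in rows, so rows that do not move let the fingers close. It gives the time, the measured TCP pose, the force, the opening and the grip force at its end, in the units of the state.
- bot.observe(): the state, without advancing time (a new reading comes with each control period).
- bot.grab_frame(name): name is "side" or "top"; returns a dict with "img" (420x560x3 uint8, red, green, blue), "vfov" (degrees; the focal length in pixels is half the picture's height over the tangent of half this angle, whatever the lens; pixels are square), "cx", "cy" (the principal point, pixels), "distortion" ([k1, k2, p1, p2, k3] as OpenCV has them; the pictures are not rectified), "view" (4x4, takes a point from world to camera coordinates). Camera axes: x right, y up, looking along -z (the intrinsics and any distortion apply to the point x, -y, -z); pixel columns grow to the right and rows downward; lengths in m; the calibration is good to about 2 mm. A picture is of the moment at which its call begins. There is no depth.
- bot.job_done(): hands the job in; it is judged then, once.
Trained networks look in the newest picture that a camera, given by its name, has taken for a name from the list of things; names that differ only in an ending like _2 or _b are one class to them, and where a whole thing is asked for, a point or a joint stands for the part that bears it (a point fixed in the world has none). Each returns a list of dicts, best first, with "score" (0 to 1); they miss things now and then, are a little off and sometimes report something else, mostly with a low value. They report only what shows in the picture. A call takes as long as a camera call.
- bot.find_in(camera, query): "position" ([x, y, z] in m, in world coordinates, good to about 4 mm: the middle of the surface that is visible of it).
The state is a dict: "clock": time; "qpos": joint angles; "qd": joint speeds; "joint_efforts": joint torques, N m; "position": TCP position; "tool_rot": TCP orientation; "force": force on the tool from outside, world axes, zero at the start; "moment": the same for the moment, N m; "grip_width": finger opening in m; "finger_force": force on a finger pad.
Only numpy, scipy, OpenCV 4.12 (cv2) and the standard library are available. Lean on these libraries where they do the work, as an engineer would, in place of code of your own. Each camera call takes 0.05 s, during which the arm holds its last target. There are 200 camera calls.

## Task

Get the leaning paper-clip carousel ready to use: roll its green drum round by the rim until the paper label faces straight out at the front of the stand, and turn the wooden cap so that its opening lies wholly over the compartment behind the label. Leave the mug, the two notebooks and the orange pot where they are.

Things in the scene. Friction and masses are not known exactly. Their poses are not given: they have to be found in the camera images.
- clip_stand: Dark steel easel, fixed; carries a round green drum leaning 35 deg to its front. Origin on the desk; x from front to back, y left, z up; front is -x. The drum's axis lies in the plane y = 0; its foot, point O, is at x = -0.0126, z = 0.0429; unit vector up the axis (-0.574, 0, 0.819). Foot plate 165 x 116 mm; drum reaches 90 mm before the origin, 66 mm to the sides.
- clip_drum (a joint): Turn of the drum about its axis, rad, no stops, positive anticlockwise seen on its top; label to the front at 0 and 2 pi. 132 mm across, too wide to grasp; turns at 0.08 N m, stays where left. The rim is a flat smooth ring, radius 44.5 to 66 mm, 58 mm above O, square to the axis. A fingertip pressed square on it with 5 N or more and led round in a circle carries drum and cap along.
- drum_label (a point): Middle of the white paper label with a red stripe where it folds over on to the drum's flat rim (58 mm from the axis, 58 mm above O along it); turns with the drum. The label covers 48 deg of the rim and wraps down the wall.
- stand_front (a point): Fixed point of the stand where drum_label must come: the lowest, foremost point of the rim, in the stand's middle plane.
- clip_cap (a joint): Turn of the cap relative to the drum, rad, no stops, positive anticlockwise seen on its top; 0 with its opening centred over the compartment behind the label (one of four of 90 deg). Turns at 0.02 N m without dragging the drum, stays where left. Pale wooden disc, 86 mm across, its face 56 mm above O, 2 mm below the rim; one wedge-shaped opening 60 deg wide, 13 to 40 mm from the axis.
- cap_opening (a point): Middle of the cap's opening, at the cap's face, 35 mm from the axis; turns with the cap.
- label_compartment (a point): Middle of the mouth of the compartment behind the label, at the cap's face, 35 mm from the axis; turns with the drum.
- cap_bar (a point): Top middle of the cap's finger bar, on the axis, 80 mm above O. The bar is a straight wooden fin, 72 mm long, 10 mm thick, 24 mm high above the cap's face, square to the line from the axis to the opening; pinch it across its 10 mm, tool along the leaning axis.
- mug: Black and white mug, 82 x 114 x 97 mm, loose; origin under it. To be left alone.
- brown_book: Brown pocket notebook lying flat, 78 x 119 x 11 mm, loose; origin under its middle. To be left alone.
- green_book: Green pocket notebook on the brown one, 68 x 107 x 9 mm, loose; origin under its middle. To be left alone.
- orange_pot: Orange pot, 68 mm across, 50 mm high, loose, behind the carousel; origin under it. To be left alone.

How it is judged:
At the end, for the whole second after the job is handed in: The middle of the label stands within 10 mm (about 10 deg) of the front point of the stand, the middle of the cap's opening within 8.5 mm (about 14 deg) of the middle of the labelled compartment, so that the opening lies wholly over it, and drum and cap are at rest (distance between drum_label and stand_front below 0.01 m and distance between cap_opening and label_compartment below 0.0085 m and velocity of joint clip_drum between -0.05 and 0.05 rad/s and velocity of joint clip_cap between -0.05 and 0.05 rad/s); the robot touches nothing.
It fails at once if the mug, a notebook or the orange pot is shifted by more than 30 mm (distance of any of mug, brown_book, green_book, orange_pot from where it was at the start of the episode above 0.03 m).
It also fails if it takes over 64 s, if anything falls off the work surface, if the arm or the gripper's body presses on something with over 40 N, if the wrist force passes 120 N, or if a joint passes its speed limit or range.

## Working session

There is one attempt and no reset: what is moved stays moved. The work goes in short steps, Python scripts to look and compute and a tool call to move; the robot and the scene stay as the last step left them, time stands still between calls to the robot, and variables do not carry over. Pictures are saved under pics/ and viewed, at most 10 in all, crops included, and the job is handed in when it is done.

Besides the shell and the picture viewer there is one more tool, called after ">>>" as name(argument=value, ...), one argument or row to a line, values as JSON. apply_moves: Moves the arm, as the interface text tells. Its arguments: {"type":"object","properties":{"claw":{"type":"array"},"xyz":{"type":"array"},"twist":{"type":"array"},"force":{"type":"number"}},"required":["claw","xyz","twist"]}

```bash
mkdir -p pics; python3 - <<'E'
from workcell import bot
import cv2,numpy as np
s=bot.observe();print({k:np.round(v,3) for k,v in s.items()})
for c in('side','top'):
    f=bot.grab_frame(c);cv2.imwrite(f'pics/{c}0.png',f['img'][:,:,::-1])
    print(c,f['vfov'],f['cx'],f['cy'],f['distortion'],np.round(f['view'],4).tolist())
    for q in['clip_stand','clip_drum','drum_label','clip_cap','cap_opening','cap_bar','label_compartment','mug','brown_book','green_book','orange_pot']:
        print(q,[(np.round(d['position'],3).tolist(),round(d['score'],2)) for d in bot.find_in(c,q)[:2]])
E
```

```text
{'clock': np.float64(0.0), 'qpos': array([ 1.046,  0.522, -0.036,  1.6  ,  0.021,  1.021, -0.113]), 'qd': array([ 0.002,  0.   , -0.001, -0.001, -0.001,  0.002,  0.   ]), 'joint_efforts': array([-1.0000e-03, -9.2709e+01,  1.9800e+00, -3.6992e+01,  1.8000e-02,
        8.0000e-03,  0.0000e+00]), 'position': array([ 0.274, -0.561,  0.231]), 'tool_rot': array([-3.14 ,  0.   ,  0.455]), 'force': array([ 0.194,  0.065, -0.403]), 'moment': array([ 0.006,  0.023, -0.041]), 'finger_force': np.float64(0.0), 'grip_width': np.float64(0.085)}
side 43.107057952664256 275.8131685487233 203.74454796328018 [-0.01131205  0.          0.          0.          0.        ] [[0.9269, 0.3751, -0.0103, -0.5229], [-0.2043, 0.5275, 0.8247, 0.0589], [0.3148, -0.7623, 0.5655, -1.278], [0.0, 0.0, 0.0, 1.0]]
clip_stand [([0.59, -0.293, 0.07], 0.77)]
clip_drum [([0.564, -0.286, 0.104], 0.73)]
drum_label [([0.558, -0.282, 0.103], 0.66)]
clip_cap [([0.534, -0.259, 0.1], 0.6)]
cap_opening []
cap_bar [([0.536, -0.259, 0.098], 0.87)]
label_compartment [([0.503, 0.151, 0.014], 0.72), ([0.56, -0.284, 0.101], 0.59)]
mug [([
[... 177 characters left out ...]
 288.6923850219767 207.80272619187738 [0.01160286 0.         0.         0.         0.        ] [[-0.0163, -0.9998, -0.0072, -0.0354], [0.9893, -0.0171, 0.1447, -0.6077], [-0.1448, -0.0047, 0.9894, -1.0437], [0.0, 0.0, 0.0, 1.0]]
clip_stand [([0.552, -0.255, 0.078], 0.69)]
clip_drum [([0.542, -0.255, 0.093], 0.69)]
drum_label []
clip_cap [([0.534, -0.248, 0.093], 0.78), ([0.553, -0.256, 0.083], 0.28)]
cap_opening [([0.537, -0.25, 0.094], 0.93)]
cap_bar [([0.537, -0.256, 0.095], 0.96)]
label_compartment [([0.539, -0.25, 0.091], 0.59)]
mug [([0.484, 0.054, 0.024], 0.91)]
brown_book [([0.44, 0.155, 0.011], 0.78)]
green_book [([0.461, 0.2, 0.016], 0.77)]
orange_pot [([0.463, 0.199, 0.014], 0.59)]
```

```bash
python3 - <<'E'
import cv2,numpy as np
t=cv2.imread('pics/top0.png');s=cv2.imread('pics/side0.png')
cv2.imwrite('pics/both0.png',np.vstack([cv2.resize(np.hstack([s,t]),(800,300)),]))
# crops around carousel
cv2.imwrite('pics/top0c.png',cv2.resize(t[180:300,320:480],(800,600),interpolation=cv2.INTER_CUBIC))
cv2.imwrite('pics/side0c.png',cv2.resize(s[120:270,160:360],(800,600),interpolation=cv2.INTER_CUBIC))
E
```

```text
(no output)
```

View pics/both0.png

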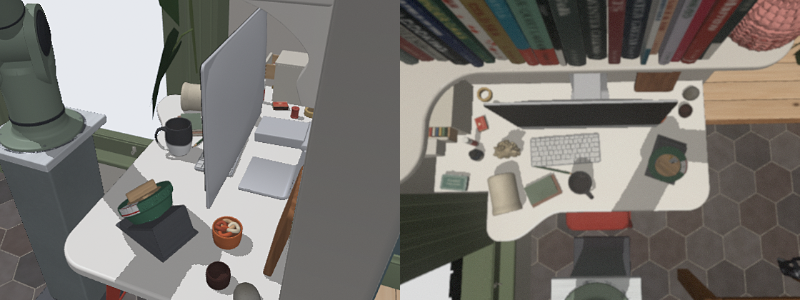

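View pics/top0c.png

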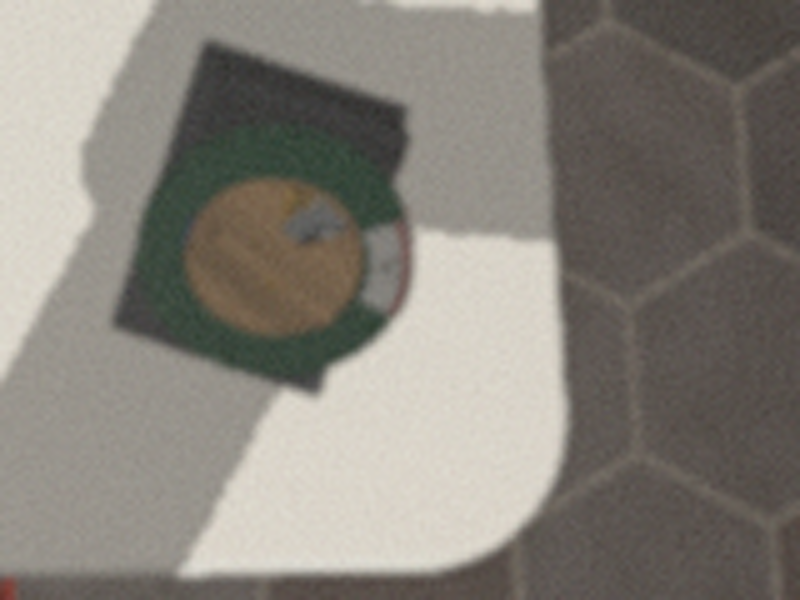

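View pics/side0c.png

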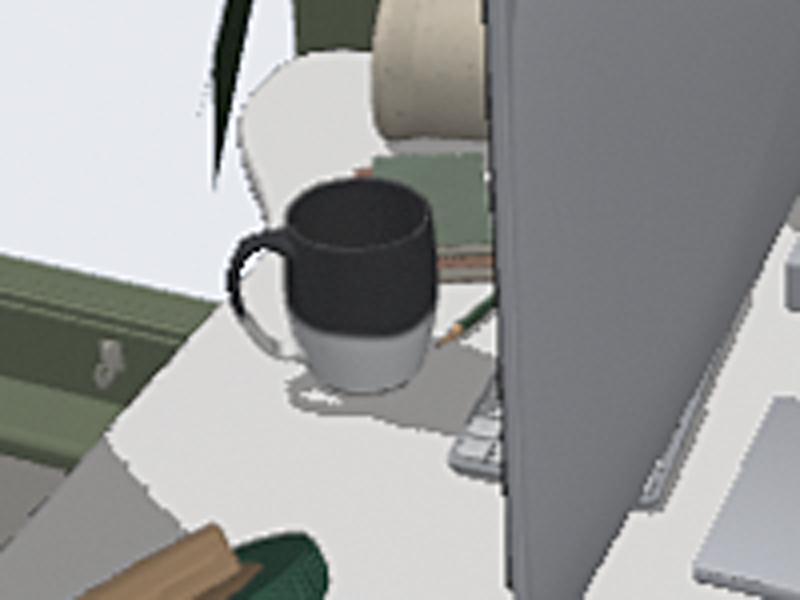

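The top crop shows the drum centred near full-picture pixel (375,231). The label is on its right (-y) side near (397,233), the opening is at the upper right near (384,224), and the stand's front faces down toward the robot. The side crop missed the drum, so I'm recropping near (203,310).

```bash
python3 - <<'E'
import cv2,numpy as np
s=cv2.imread('pics/side0.png')
cv2.imwrite('pics/side0d.png',cv2.resize(s[230:380,120:320],(800,600),interpolation=cv2.INTER_CUBIC))
E
```

```text
(no output)
```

View pics/side0d.png

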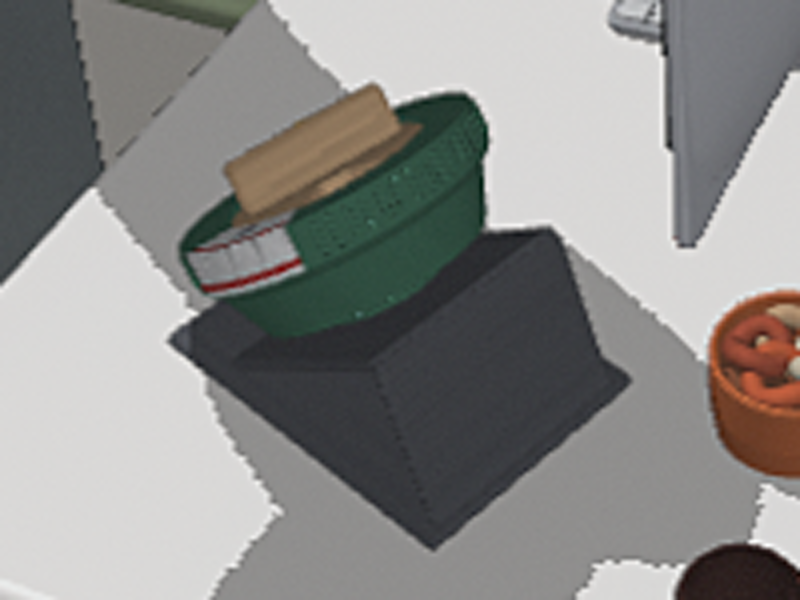

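```bash
cat > h.py <<'E'
import cv2,numpy as np
from scipy.spatial.transform import Rotation as Rot
from scipy.optimize import least_squares
def K(f):
    fl=210/np.tan(np.radians(f['vfov'])/2);return np.array([[fl,0,f['cx']],[0,fl,f['cy']],[0,0,1]])
def proj(f,P):
    P=np.atleast_2d(P);V=np.array(f['view']);C=(P@V[:3,:3].T+V[:3,3])*[1,-1,-1]
    return cv2.projectPoints(C.reshape(-1,1,3),np.zeros(3),np.zeros(3),K(f),np.array(f['distortion'],float))[0].reshape(-1,2)
# drum frame: X away from front uphill direction; u = stand x-ish in rim plane, v = y left, n axis
N=np.array([-.574,0,.819]);U=np.array([.819,0,.574]);V_=np.array([0,1,0]);O=np.array([-.0126,0,.0429])
def drum(r,a,h): # a: angle anticlockwise about N, 0 = front (lowest)
    r,a,h=np.broadcast_arrays(r,a,h)
    d=-np.cos(a)[...,None]*U-np.sin(a)[...,None]*V_
    return O+h[...,None]*N+r[...,None]*d
def world(p,P):
    c,s=np.cos(p[2]),np.sin(p[2]);return np.atleast_2d(P)@np.array([[c,s,0],[-s,c,0],[0,0,1]])+[p[0],p[1],0]
def ray(f,px):
    q=cv2.undistortPoints(np.array(px,float).reshape(-1,1,2),K(f),np.array(f['distortion'],float)).reshape(2)
    V=np.array(f['view']);R=V[:3,:3];return -R.T@V[:3,3],R.T@np.array([q[0],-q[1],-1])
def onplane(f,p,px,h): # -> (r, angle) on drum plane at height h
    o,d=ray(f,px);Rz=Rot.from_euler('z',p[2]).as_matrix();n=Rz@N;c=Rz@(O+h*N)+[p[0],p[1],0]
    X=o+d*((c-o)@n/(d@n))-c;X=Rz.T@X;return np.hypot(X@U,X[1]),np.degrees(np.arctan2(-X[1],-X@U))
E
cat > fit.py <<'E'
from h import *
from workcell import bot
S=bot.grab_frame('side');T=bot.grab_frame('top')
cs=lambda x,y:(120+x/4,230+y/4);ct=lambda x,y:(320+x/5,180+y/5)
plate=np.array([[-.0825,-.058,0],[.0825,-.058,0],[.0825,.058,0]]);ps=np.array([cs(170,340),cs(433,548),cs(630,380)])
platet=np.array([[-.0825,.058,0],[-.0825,-.058,0]]);pt=np.array([ct(113,325),ct(320,392)])
A=np.linspace(0,2*np.pi,72,endpoint=False)
def bbox(q):return np.r_[q.min(0),q.max(0)]
capbb=np.r_[ct(184,177),ct(362,337)]
def res(p):
    e=[(proj(S,world(p,plate))-ps).ravel(),(proj(T,world(p,platet))-pt).ravel(),bbox(proj(T,world(p,drum(.043,A,.056))))-capbb]
    return np.concatenate(e)
r=least_squares(res,[.56,-.27,-.3]);p=r.x;print(p,np.degrees(p[2]),np.round(r.fun,1));np.save('p.npy',p)
for n,x in dict(labin1=(362,235),labin2=(362,303),labo1=(400,220),labo2=(390,312),labmid=(383,266)).items():print(n,onplane(T,p,ct(*x),.058))
for n,x in dict(op1=(290,228),op2=(322,195),op3=(345,220),op4=(305,243)).items():print(n,onplane(T,p,ct(*x),.056))
for n,x in dict(b1=(228,163),b2=(378,85)).items():print(n,onplane(S,p,cs(*x),.080))
l=S['img'].copy(),T['img'].copy()
def dr(im,f,P,c):cv2.polylines(im,[np.round(proj(f,world(p,P))*8*1).astype(int)],False,c,1,cv2.LINE_AA,3)
big=[]
for im,f,(x0,y0,s) in((l[0],S,(120,230,4)),(l[1],T,(320,180,4))):
    w,h_=(200,150)
    b=cv2.resize(im[y0:y0+h_,x0:x0+w],None,fx=s,fy=s,interpolation=cv2.INTER_CUBIC)
    for r_,h in((.066,.058),(.0445,.058),(.043,.056)):
        q=(proj(f,world(p,drum(r_,np.linspace(0,2*np.pi,90),h)))+.5-[x0,y0])*s
        cv2.polylines(b,[q.astype(int)],True,(255,255,0),1)
    q=(proj(f,world(p,[[-.0825,-.058,0],[.0825,-.058,0],[.0825,.058,0],[-.0825,.058,0]]))+.5-[x0,y0])*s
    cv2.polylines(b,[q.astype(int)],True,(255,0,255),1)
    for a in range(0,360,30):
        q=(proj(f,world(p,drum(.07,np.radians(a),.058)))[0]+.5-[x0,y0])*s
        cv2.putText(b,str(a),tuple(q.astype(int)),0,.5,(0,0,255),1)
    big.append(b)
cv2.imwrite('pics/ov.png',cv2.resize(np.vstack(big),(450,600*450//400*0+600))[:,:,::-1])
cv2.imwrite('pics/ovt.png',big[1][:,:,::-1])
E
python3 fit.py
```

```text
[ 0.57092194 -0.26672604 -0.34640053] -19.84728862637863 [-0.5  1.7  1.2  2.4  2.1  1.5 -1.1 -0.7 -0.6  0.1 -1.5  4.1 -1.3  3. ]
labin1 (np.float64(0.05181202077234409), np.float64(138.57207674637152))
labin2 (np.float64(0.04799658222332433), np.float64(94.91640856367125))
labo1 (np.float64(0.071123024299957), np.float64(137.83503823548259))
labo2 (np.float64(0.06207730159597884), np.float64(94.01759205004052))
labmid (np.float64(0.05630597305447395), np.float64(118.35219870523234))
op1 (np.float64(0.029249149774766125), np.float64(176.46115316250518))
op2 (np.float64(0.05212689167256079), np.float64(169.44239012064136))
op3 (np.float64(0.04906744111734517), np.float64(150.2123385500193))
op4 (np.float64(0.026629870389337732), np.float64(154.89650111271317))
b1 (np.float64(0.05807800449387169), np.float64(124.15130181747904))
b2 (np.float64(0.06514865485496128), np.float64(-173.65615100748238))
```

View pics/ov.png

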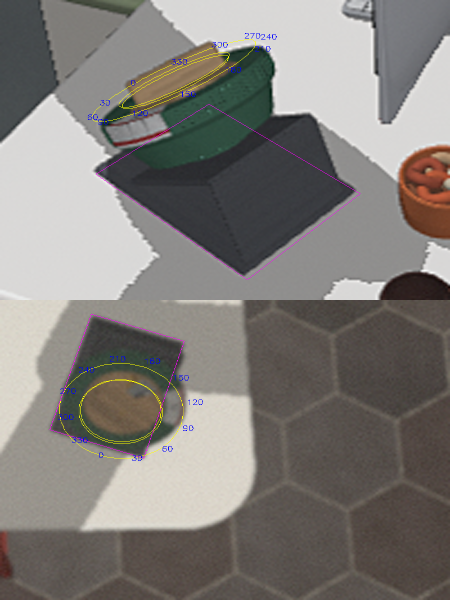

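The side overlay sits about 7 px too high and the top overlay about 3.5 px too low. I'll fit the drum centre separately from rim outlines.

```bash
cat > fit2.py <<'E'
from h import *
import h
from workcell import bot
S=bot.grab_frame('side');T=bot.grab_frame('top')
cs=lambda x,y:(119.6+x/4,229.6+y/4)
sp=np.array([cs(*x) for x in[(180,248),(184,236),(205,220),(400,103),(430,95),(460,93),(480,103),(488,125)]])
hsv=cv2.cvtColor(cv2.GaussianBlur(T['img'],(3,3),0),cv2.COLOR_RGB2HSV).astype(int)
m=((hsv[...,0]>50)&(hsv[...,0]<95)&(hsv[...,1]>60)).astype(np.uint8);m[:, :335]=0;m[:190]=0;m[270:]=0;m[:,410:]=0
n,lab,st,_=cv2.connectedComponentsWithStats(m);m=(lab==1+np.argmax(st[1:,4])).astype(np.uint8)
hull=cv2.convexHull(max(cv2.findContours(m,0,1)[0],key=cv2.contourArea)).reshape(-1,2).astype(float)
wood=((hsv[...,0]>8)&(hsv[...,0]<25)&(hsv[...,1]>70)).astype(np.uint8);wood[:,:335]=0;wood[:190]=0;wood[270:]=0;wood[:,410:]=0
n,lab,st,ce=cv2.connectedComponentsWithStats(wood);k=1+np.argmax(st[1:,4]);print('cap bbox',st[k],ce[k])
print('hull bb',hull.min(0),hull.max(0))
c=hull.mean(0);hull=hull+(hull-c)/np.linalg.norm(hull-c,axis=1)[:,None]*.5
hull=hull[~((hull[:,0]>388)&(abs(hull[:,1]-233)<14))]
A=np.linspace(0,2*np.pi,360,endpoint=False)
def dist(q,pts):
    d=np.linalg.norm(pts[:,None]-q[None],axis=2);return d.min(1)
def pts(v):
    # centre xyz, yaw ; tilt fixed
    loc=drum(.066,A,.058)-(O+.058*N);cz,sz=np.cos(v[3]),np.sin(v[3])
    return loc@np.array([[cz,sz,0],[-sz,cz,0],[0,0,1]])+v[:3]
def res(v):
    P=pts(v);return np.r_[dist(proj(S,P),sp),dist(proj(T,P),hull)]
for y in(-.35,):
    r=least_squares(res,[.54,-.26,.09,y],loss='soft_l1',diff_step=1e-3);v=r.x
    print(v,np.round(r.fun,1))
c=O+.058*N;cz,sz=np.cos(v[3]),np.sin(v[3])
print('expected z',c[2],'origin',v[0]-cz*c[0],v[1]-sz*c[0])
# plate from corners alone
plate=np.array([[-.0825,-.058,0],[.0825,-.058,0],[.0825,.058,0]]);ps=np.array([cs(170,340),cs(433,548),cs(630,380)])
for i in range(3):
    o,d=ray(S,ps[i]);print('side corner',o-d*o[2]/d[2])
for x in((113,325),(320,392)):
    o,d=ray(T,(319.6+x[0]/5,179.6+x[1]/5));print('top corner',o-d*o[2]/d[2])
E
python3 fit2.py
```

```text
cap bbox [358 216  34  31 722] [373.41689751 231.75623269]
hull bb [378. 212.] [378. 212.]fit2.py:14: RuntimeWarning: invalid value encountered in divide
  c=hull.mean(0);hull=hull+(hull-c)/np.linalg.norm(hull-c,axis=1)[:,None]*.5
Traceback (most recent call last):
  File "fit2.py", line 26, in <module>
    r=least_squares(res,[.54,-.26,.09,y],loss='soft_l1',diff_step=1e-3);v=r.x
ValueError: Residuals are not finite in the initial point.
```

```bash
sed -i "s/^m=((hsv.*$/rgb=cv2.GaussianBlur(T['img'],(3,3),0).astype(int);print(rgb[214,372],rgb[245,350],rgb[250,372],rgb[195,370]);m=((rgb[...,1]-rgb[...,0]>10)\&(rgb[...,1]-rgb[...,2]>2)).astype(np.uint8);m[:, :335]=0;m[:190]=0;m[270:]=0;m[:,410:]=0/" fit2.py; python3 fit2.py
```

```text
[62 74 60] [70 70 68] [59 73 61] [60 59 57]
cap bbox [358 216  34  31 724] [373.47651934 231.75552486]
hull bb [348. 206.] [398. 254.]
[ 0.54056595 -0.25535667  0.09168752 -0.35852991] [1.  0.9 0.4 0.9 0.4 0.6 0.5 5.1 1.  0.9 0.5 0.3 0.3 0.6 1.1 0.5 0.5 0.9
 0.8 0.2 0.1 0.5 0.7 0.6 0.1 0.1 0.2 0.1 0.1 0.6 0.7 0.6 0.3 0.8 1.2]
expected z 0.09040200000000001 origin 0.5835398423271047 -0.2714600798445067
side corner [ 0.47107432 -0.28900413  0.        ]
side corner [ 0.6242744  -0.34548314  0.        ]
side corner [ 6.62756690e-01 -2.37856780e-01  1.11022302e-16]
top corner [ 0.51214958 -0.18593512  0.        ]
top corner [ 0.4750536  -0.29393425  0.        ]
```

```bash
cat > ang.py <<'E'
from h import *
from workcell import bot
S=bot.grab_frame('side');T=bot.grab_frame('top')
p=np.array([.5841,-.2712,-.349]);np.save('p.npy',p)
cs=lambda x,y:(119.6+x/4,229.6+y/4);ct=lambda x,y:(319.6+x/5,179.6+y/5)
print('label S',[np.round(onplane(S,p,cs(*x),.058),3) for x in((190,252),(297,214))])
print('label T',[np.round(onplane(T,p,ct(*x),.058),3) for x in((362,235),(362,303),(400,220),(390,312),(383,266))])
print('open T',[np.round(onplane(T,p,ct(*x),.056),3) for x in((290,228),(322,195),(345,220),(305,243),(315,220))])
print('bar S',[np.round(onplane(S,p,cs(*x),.080),3) for x in((228,163),(378,85),(398,122))])
b=cv2.resize(T['img'][190:280,330:450],(800,600),interpolation=cv2.INTER_CUBIC)
s=800/120;x0,y0=330,190
for a in range(0,360,30):
    q=[(proj(T,world(p,drum(r,np.radians(a),.057)))[0]+.5-[x0,y0])*s for r in(.043,.066,.072)]
    cv2.line(b,*[tuple(map(int,k)) for k in q[:2]],(255,255,0),1);cv2.putText(b,str(a),tuple(q[2].astype(int)),0,.5,(255,0,0),1)
for r in(.043,.066):cv2.polylines(b,[((proj(T,world(p,drum(r,np.linspace(0,6.28,90),.057)))+.5-[x0,y0])*s).astype(int)],True,(255,255,0),1)
cv2.imwrite('pics/ang.png',b[:,:,::-1])
E
python3 ang.py
```

```text
label S [array([6.4000e-02, 6.7457e+01]), array([4.30000e-02, 1.25684e+02])]
label T [array([4.30000e-02, 1.24924e+02]), array([5.0000e-02, 7.7821e+01]), array([6.20000e-02, 1.28383e+02]), array([6.4000e-02, 8.0762e+01]), array([5.20000e-02, 1.03699e+02])]
open T [array([1.50000e-02, 1.71101e+02]), array([3.80000e-02, 1.64738e+02]), array([3.80000e-02, 1.38418e+02]), array([1.50000e-02, 1.28817e+02]), array([2.60000e-02, 1.52856e+02])]
bar S [array([3.7000e-02, 4.7494e+01]), array([ 3.3000e-02, -1.0529e+02]), array([8.90000e-02, 1.71744e+02])]
```

View pics/ang.png

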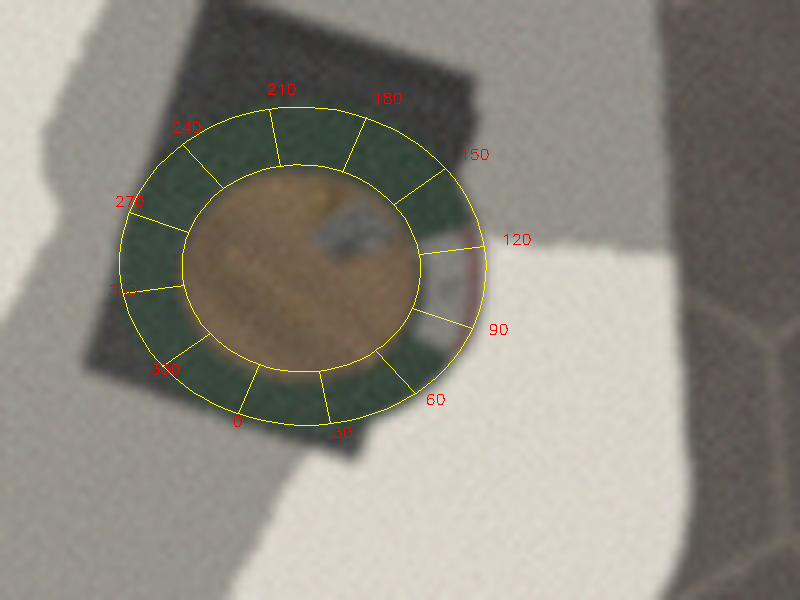

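The overlay now fits the rim and cap. The label spans about 79–126°, so its middle is near 102°. The opening's middle is near 155°, so the drum needs about -102° and the cap then about -50°. Next I'll compute the approach.

```bash
cat > go.py <<'E'
from h import *
from workcell import bot
import sys
p=np.load('p.npy')
def target(r,a,h,ya): # tool y along drum direction angle ya (deg)
    Rz=Rot.from_euler('z',p[2]).as_matrix();P=world(p,drum(r,np.radians(a),h))[0]
    ya=np.radians(ya);y=Rz@(-np.cos(ya)*U-np.sin(ya)*V_);z=-Rz@N/np.linalg.norm(N);y/=np.linalg.norm(y)
    return P,Rot.from_matrix(np.c_[np.cross(y,z),y,z])
def state():
    s=bot.observe();return s,np.array(s['position']),Rot.from_euler('xyz',s['tool_rot'])
def delta(*t):
    s,P,R=state();Pt,Rt=target(*t)
    print('target',Pt.round(4),'rotvec tool',(R.inv()*Rt).as_rotvec().round(4),'shift in present axes',R.inv().apply(Pt-P).round(4),'in final axes',Rt.inv().apply(Pt-P).round(4))
def info():
    s,P,R=state();Rz=Rot.from_euler('z',p[2]).as_matrix();X=Rz.T@(P-[p[0],p[1],0])-O
    a=np.degrees(np.arctan2(-X[1],-X@U));y=Rz.T@R.apply([0,1,0])
    print('t',round(s['clock'],2),'r %.4f a %.1f h %.4f yang %.2f'%(np.hypot(X@U,X[1]),a,X@N,np.degrees(np.arctan2(-y[1],-y@U))),'axial F %.1f'%(Rz.T@s['force']@N),'q',np.round(s['qpos'],2),'zerr',np.round(R.apply([0,0,1])+Rz@N,3))
if __name__=='__main__':
    info()
    if len(sys.argv)>1: delta(*map(float,sys.argv[1:]))
E
python3 go.py .055 150 .12 90
```

```text
t 1.6 r 0.3806 a 84.2 h 0.2571 yang 130.35 axial F -0.3 q [ 1.05  0.52 -0.04  1.6   0.02  1.02 -0.11] zerr [-0.539  0.196 -0.181]
target [ 0.5348 -0.2825  0.1685] rotvec tool [-0.2455  0.5776  0.778 ] shift in present axes [ 0.3563 -0.1363  0.0628] in final axes [ 0.0861 -0.3511  0.137 ]
```

>>> apply_moves(
  claw=[0, 0, 0, 0, 0, 0, 0, 0, 0, 0],
  xyz=[
    [0, 0, 0],
    [0, 0, 0],
    [0, 0, 0],
    [0, 0, 0],
    [0, 0, 0],
    [0, 0, 0],
    [0, 0, 0],
    [0, 0, 0],
    [0, 0, 0],
    [0, 0, 0],
  ],
  twist=[
    [-0.0307, 0.0722, 0.0972],
    [-0.0307, 0.0722, 0.0972],
    [-0.0307, 0.0722, 0.0972],
    [-0.0307, 0.0722, 0.0972],
    [-0.0307, 0.0722, 0.0972],
    [-0.0307, 0.0722, 0.0972],
    [-0.0307, 0.0722, 0.0972],
    [-0.0307, 0.0722, 0.0972],
    [0, 0, 0],
    [0, 0, 0],
  ],
)

```text
clock: 2.6
position: [0.2742, -0.5618, 0.2315]
tool_rot: [3.14, -0.61, -0.346]
force: [-0.6, -0.8, -0.1]
grip_width: 0.0003
finger_force: 0.0
```

```bash
python3 go.py .055 150 .12 90
```

```text
t 2.6 r 0.3810 a 84.2 h 0.2574 yang 90.14 axial F 0.1 q [ 1.48  0.43 -0.28  1.95 -0.78  0.5  -0.03] zerr [-0.001  0.001 -0.001]
target [ 0.5348 -0.2825  0.1685] rotvec tool [-0.0004  0.0013  0.0024] shift in present axes [ 0.0872 -0.3513  0.1374] in final axes [ 0.0862 -0.3515  0.1373]
```

>>> apply_moves(
  claw=[0, 0, 0, 0, 0, 0, 0, 0, 0, 0, 0, 0, 0, 0, 0, 0],
  xyz=[
    [0.0087, -0.035, 0.0075],
    [0.0087, -0.035, 0.0075],
    [0.0087, -0.035, 0.0075],
    [0.0087, -0.035, 0.0075],
    [0.0087, -0.035, 0.0075],
    [0.0087, -0.035, 0.0075],
    [0.0087, -0.035, 0.0075],
    [0.0087, -0.035, 0.0075],
    [0.0087, -0.035, 0.0075],
    [0.0087, -0.035, 0.0075],
    [0, 0, 0.02],
    [0, 0, 0.02],
    [0, 0, 0.02],
    [0, 0, 0],
    [0, 0, 0],
    [0, 0, 0],
  ],
  twist=[
    [0, 0, 0],
    [0, 0, 0],
    [0, 0, 0],
    [0, 0, 0],
    [0, 0, 0],
    [0, 0, 0],
    [0, 0, 0],
    [0, 0, 0],
    [0, 0, 0],
    [0, 0, 0],
    [0, 0, 0],
    [0, 0, 0],
    [0, 0, 0],
    [0, 0, 0],
    [0, 0, 0],
    [0, 0, 0],
  ],
)

```text
clock: 4.2
position: [0.4909, -0.3479, 0.1906]
tool_rot: [-3.127, -0.57, -0.346]
force: [-0.2, -0.2, -0.6]
grip_width: 0.0002
finger_force: 0.0
```

```bash
python3 go.py .055 150 .062 90
```

```text
t 4.2 r 0.1132 a 113.3 h 0.1490 yang 90.11 axial F -0.5 q [ 0.59  0.37  0.01  2.17 -1.26  0.16 -0.1 ] zerr [-0.027  0.027 -0.023]
target [ 0.5661 -0.2939  0.121 ] rotvec tool [-0.0165  0.0413  0.0023] shift in present axes [ 0.0066 -0.075   0.088 ] in final axes [ 0.0028 -0.0764  0.0869]
```

The wrist stopped at its limits (q5 = -1.26, q6 = 0.16). The other wrist branch, q5 near +π, should reach this tilt. I'll identify the kinematics from the recorded poses to plan it.

```bash
cat > kin.py <<'E'
from h import *
import itertools
from workcell import bot
s=bot.observe()
D=[([1.046,.5217,-.036,1.5995,.021,1.021,-.113],[.2745,-.561,.231],[-3.14,0,.455]),
([1.48,.43,-.28,1.95,-.78,.5,-.03],[.2742,-.5618,.2315],[3.14,-.61,-.346]),
(s['qpos'],s['position'],s['tool_rot'])]
print(np.round(s['qpos'],4),np.round(s['position'],4))
def R(q,sg,off=0):
    M=Rot.identity()
    for i,(x,g) in enumerate(zip(q,sg)):
        M=M*Rot.from_euler('zyzyzyz'[i],x*g)
    return M
if __name__=='__main__':
  out=[]
  for sg in itertools.product([1,-1],repeat=7):
    # mean end rotation offset
    E=[R(q,sg).inv()*Rot.from_euler('xyz',e) for q,_,e in D]
    m=Rot.concatenate(E).mean();err=max((m.inv()*x).magnitude() for x in E)
    out.append((err,sg,m.as_rotvec()))
  out.sort(key=lambda t:t[0])
  for o in out[:4]:print(o)
E
python3 kin.py
```

```text
[ 0.5924  0.3739  0.0099  2.1658 -1.2616  0.1622 -0.0977] [ 0.4909 -0.3479  0.1906]
(0.004442421058898793, (-1, 1, -1, 1, -1, 1, -1), array([0.00191597, 0.00253954, 1.5699385 ]))
(0.10132627089973997, (-1, 1, -1, 1, -1, 1, 1), array([0.00185018, 0.00268533, 1.73046812]))
(0.36724101260240616, (-1, 1, 1, 1, -1, 1, -1), array([0.02992301, 0.15660418, 1.43124223]))
(0.43813740330271383, (-1, 1, 1, 1, -1, 1, 1), array([0.02517844, 0.15977197, 1.59351372]))
```

```bash
cat >> kin.py <<'E'
SG=(-1,1,-1,1,-1,1,-1);EO=Rot.from_euler('z',np.pi/2)
def cols(q):
    z=np.array([0,0,1.]);x=np.array([1.,0,0])
    A=R(q[:3],SG[:3]);B=R(q[:5],SG[:5]);C=R(q[:6],SG[:6]);B4=R(q[:4],SG)
    return np.c_[z,A.apply(z),B.apply(z),C.apply(z),A.apply(x)-B4.apply(x),C.apply(x)]
M=np.vstack([cols(d[0]) for d in D]);b=np.concatenate([d[1] for d in D])
L,r_,rk,sv=np.linalg.lstsq(M[:,:4],b,rcond=None)
def fk(q):return cols(q)[:,:4]@L,R(q,SG)*EO
LO=np.array([-2.91,-.3,-1.5,.17,-1.26,.16,-2.52]);HI=np.array([2.91,2.13,1.42,2.43,4.41,1.93,2.52])
def ik(P,Rt,q0,w=.02):
    def f(q):
        p,Q=fk(q);return np.r_[(p-P)*20,(Q.inv()*Rt).as_rotvec()*5,w*(q-q0)]
    m=.03;return least_squares(f,np.clip(q0,LO+m+.01,HI-m-.01),bounds=(LO+m,HI-m))
E
cat > plan.py <<'E'
import kin
from kin import *;from go import target
print('L',L.round(4),'res',np.round(M[:,:4]@L-b,4))
rng=np.random.default_rng(0)
for t in[(.055,150,.1,y) for y in(90,-90,0,180,45,135)]+[(.055,48,.058,90),(.055,48,.058,-90)]:
    P,Rt=target(*t);best=[]
    for k in range(25):
        q0=rng.uniform(LO,HI);q0[0]=.6
        s=ik(P,Rt,q0,1e-4);p_,Q=fk(s.x)
        if np.linalg.norm(p_-P)<1e-3 and (Q.inv()*Rt).magnitude()<.01:best.append(s.x)
    best=np.array(best);print(t,len(best))
    if len(best):
        mar=np.minimum(best-LO,HI-best).min(1)
        for i in np.argsort(-mar)[:3]:print('   ',best[i].round(2),mar[i].round(2))
E
python3 plan.py
```

```text
[ 0.5924  0.3739  0.0099  2.1658 -1.2616  0.1622 -0.0977] [ 0.4909 -0.3479  0.1906]
L [0.082  0.6765 0.354  0.2616] res [ 0.0565  0.0147 -0.0091  0.0029  0.0046 -0.      0.0129  0.0513  0.0092]
(0.055, 150, 0.1, 90) 11
    [0.47 0.48 0.09 2.2  3.95 0.2  0.91] 0.04
    [ 0.78  0.5  -0.43  2.2   2.37  0.2   2.49] 0.03
    [0.21 0.52 0.53 2.2  4.38 0.42 0.49] 0.03
(0.055, 150, 0.1, -90) 19
    [ 1.13  0.72 -1.21  2.2   1.76  0.72 -0.04] 0.23
    [ 1.1   0.67 -1.08  2.2   1.79  0.61 -0.08] 0.23
    [ 1.1   0.67 -1.09  2.2   1.79  0.61 -0.08] 0.23
(0.055, 150, 0.1, 0) 23
    [ 1.01  0.59 -0.87  2.2   1.88  0.45  1.4 ] 0.23
    [ 0.99  0.58 -0.83  2.2   1.91  0.42  1.38] 0.23
    [ 1.12  0.69 -1.15  2.2   1.77  0.66  1.51] 0.23
(0.055, 150, 0.1, 180) 19
    [ 1.1   0.67 -1.09  2.2   1.79  0.61 -1.65] 0.23
    [ 1.14  0.73 -1.23  2.2   1.75  0.74 -1.61] 0.23
    [ 1.1   0.68 -1.11  2.2   1.79  0.63 -1.64] 0.23
(0.055, 150, 0.1, 45) 17
    [ 0.94  0.55 -0.71  2.2   1.99  0.34  2.08] 0.18
    [ 0.3   0.5   0.38  2.2   4.29  0.34 -0.21] 0.12
    [ 0.87  0.53 -0.58  2.2   2.13  0.27  1.95] 0.11
(0.055, 150, 0.1, 135) 16
    [ 1.15  0.75 -1.27  2.2   1.74  0.78 -2.38] 0.14
    [ 1.15  0.75 -1.27  2.2   1.74  0.77 -2.38] 0.14
    [0.43 0.48 0.17 2.2  4.08 0.24 1.57] 0.08
(0.055, 48, 0.058, 90) 0
(0.055, 48, 0.058, -90) 0
```

```bash
cat > fk2.py <<'E'
from kin import *
y=np.array([0,1.,0]);x=np.array([1.,0,0]);z=np.array([0,0,1.])
def C_(q):
    f=[R(q[:k],SG[:k]) for k in range(1,8)]
    return np.c_[z,f[1].apply(z),f[3].apply(z),f[5].apply(z), f[1].apply(y),f[3].apply(y),f[5].apply(y),f[1].apply(x),f[3].apply(x),f[5].apply(x)]
M=np.vstack([C_(d[0]) for d in D]);b=np.concatenate([d[1] for d in D])
import itertools
names='h z2 z4 z6 y2 y4 y6 x2 x4 x6'.split()
o=[]
for k in(1,2,3):
  for e in itertools.combinations(range(4,10),k):
    c=[0,1,2,3,*e];L_,*_=np.linalg.lstsq(M[:,c],b,rcond=None);o.append((np.abs(M[:,c]@L_-b).max(),k,[names[i] for i in c],L_.round(3)))
o.sort(key=lambda t:t[0])
for t in o[:14]:print(t)
E
python3 fk2.py
```

```text
[ 0.5924  0.3739  0.0099  2.1658 -1.2616  0.1622 -0.0977] [ 0.4909 -0.3479  0.1906]
(np.float64(0.0003724016008810338), 3, ['h', 'z2', 'z4', 'z6', 'y2', 'y4', 'x4'], array([ 0.338,  0.524,  0.428,  0.333, -0.035, -0.024,  0.006]))
(np.float64(0.0005351456709153934), 3, ['h', 'z2', 'z4', 'z6', 'y2', 'y4', 'x2'], array([ 0.308,  0.545,  0.423,  0.334, -0.035, -0.024, -0.011]))
(np.float64(0.0009970678396349353), 2, ['h', 'z2', 'z4', 'z6', 'y2', 'y4'], array([ 0.332,  0.522,  0.425,  0.33 , -0.035, -0.023]))
(np.float64(0.001047845431422112), 3, ['h', 'z2', 'z4', 'z6', 'y2', 'y4', 'y6'], array([ 0.331,  0.522,  0.424,  0.33 , -0.035, -0.023, -0.   ]))
(np.float64(0.0010510135823043054), 3, ['h', 'z2', 'z4', 'z6', 'y2', 'y4', 'x6'], array([ 0.333,  0.521,  0.424,  0.331, -0.036, -0.022, -0.001]))
(np.float64(0.0013581429165612224), 3, ['h', 'z2', 'z4', 'z6', 'y2', 'y6', 'x6'], array([ 0.331,  0.53 ,  0.409,  0.347, -0.049, -0.01 , -0.011]))
(np.float64(0.002694245972594489), 2, ['h', 'z2', 'z4', 'z6', 'y2', 'x6'], array([ 0.332,  0.521,  0.424,  0.332, -0.057, -0.003]))
(np.float64(0.002
[... 249 characters left out ...]
 -0.058,  0.004, -0.003]))
(np.float64(0.003208760595293181), 2, ['h', 'z2', 'z4', 'z6', 'y2', 'y6'], array([ 0.326,  0.528,  0.424,  0.332, -0.057, -0.002]))
(np.float64(0.003251088086371645), 1, ['h', 'z2', 'z4', 'z6', 'y2'], array([ 0.328,  0.525,  0.425,  0.33 , -0.058]))
(np.float64(0.003377886461027324), 3, ['h', 'z2', 'z4', 'z6', 'y2', 'y6', 'x2'], array([ 0.318,  0.536,  0.423,  0.333, -0.058, -0.001, -0.004]))
(np.float64(0.003504650780784768), 2, ['h', 'z2', 'z4', 'z6', 'y2', 'x2'], array([ 0.315,  0.538,  0.424,  0.332, -0.059, -0.006]))
(np.float64(0.003523821998039911), 3, ['h', 'z2', 'z4', 'z6', 'y2', 'y6', 'x4'], array([ 0.331,  0.529,  0.426,  0.333, -0.058, -0.001,  0.004]))
```

```bash
sed -i '/^M=np.vstack/,/^def fk/d' kin.py; sed -i '/^LO=/i L=np.array([.332,.522,.425,.33,-.035,-.023])\ndef fk(q):\n    f=[R(q[:k],SG[:k]) for k in range(1,8)]\n    return np.array([0,0,L[0]])+f[1].apply([0,L[4],L[1]])+f[3].apply([0,L[5],L[2]])+f[5].apply([0,0,L[3]]),f[6]*EO' kin.py
cat > plan.py <<'E'
from kin import *;from go import target
rng=np.random.default_rng(0)
for t in[(.055,150,.1,y) for y in(90,-90,0)]+[(.055,48,.058,y) for y in(90,-90,0)]+[(.055,300,.058,-90)]+[(0,0,.06,y) for y in(51,0,-129,180)]+[(0,0,.14,51),(0,0,.14,0)]:
    P,Rt=target(*t);best=[]
    for k in range(20):
        q0=rng.uniform(LO,HI);q0[0]=.6
        s=ik(P,Rt,q0,1e-4);p_,Q=fk(s.x)
        if np.linalg.norm(p_-P)<1e-3 and (Q.inv()*Rt).magnitude()<.01:best.append(s.x)
    best=np.array(best);print(t,len(best))
    if len(best):
        mar=np.minimum(best-LO,HI-best).min(1)
        for i in np.argsort(-mar)[:3]:print('   ',best[i].round(2),mar[i].round(2))
E
python3 plan.py
```

```text
[ 0.5924  0.3739  0.0099  2.1658 -1.2616  0.1622 -0.0977] [ 0.4909 -0.3479  0.1906]
(0.055, 150, 0.1, 90) 8
    [-0.4   0.85  1.19  2.27  4.34  0.82  0.2 ] 0.07
    [0.25 0.46 0.2  2.22 3.81 0.19 0.92] 0.03
    [0.25 0.46 0.2  2.22 3.81 0.19 0.92] 0.03
(0.055, 150, 0.1, -90) 13
    [ 1.26  0.78 -1.16  2.14  1.79  0.63  0.12] 0.29
    [ 1.18  0.7  -1.02  2.15  1.8   0.51  0.05] 0.28
    [ 1.18  0.7  -1.02  2.15  1.8   0.51  0.05] 0.28
(0.055, 150, 0.1, 0) 16
    [ 1.09  0.63 -0.88  2.15  1.84  0.41  1.54] 0.25
    [ 1.03  0.59 -0.79  2.16  1.87  0.36  1.48] 0.2
    [ 0.98  0.57 -0.72  2.16  1.91  0.32  1.42] 0.16
(0.055, 48, 0.058, 90) 8
    [0.38 0.62 0.08 2.34 3.37 0.44 1.42] 0.09
    [0.24 0.64 0.27 2.35 3.56 0.49 1.19] 0.08
    [0.23 0.65 0.28 2.35 3.57 0.49 1.18] 0.08
(0.055, 48, 0.058, -90) 18
    [ 1.36  1.08 -1.25  2.26  2.09  0.87  0.02] 0.17
    [ 1.33  1.02 -1.18  2.26  2.11  0.81 -0.04] 0.17
    [ 1.33  1.02 -1.18  2.26  2.11  0.8  -0.04] 0.17
(0.055, 48, 0.058, 0) 15
    [ 1.19  0.85 -0.95  2.27  2.23  0.62  1.29] 0.16
    [ 1.12  0.79 -0.85  2.28  2.31  0.56  1.17] 0.15

[... 597 characters left out ...]
, 0, 0.06, -129) 10
    [ 1.21  0.97 -1.19  2.21  2.01  0.82 -0.74] 0.22
    [ 1.16  0.9  -1.1   2.21  2.04  0.73 -0.81] 0.22
    [ 1.15  0.88 -1.08  2.22  2.04  0.71 -0.83] 0.21
(0, 0, 0.06, 180) 16
    [ 1.26  1.05 -1.28  2.21  2.    0.91 -1.56] 0.22
    [ 1.22  0.98 -1.2   2.21  2.01  0.83 -1.62] 0.22
    [ 0.89  0.68 -0.7   2.23  2.25  0.47 -2.09] 0.2
(0, 0, 0.14, 51) 10
    [ 1.06  0.53 -0.88  2.31  1.99  0.42  2.17] 0.12
    [0.14 0.38 0.24 2.38 3.5  0.23 0.5 ] 0.05
    [0.14 0.38 0.24 2.38 3.51 0.23 0.5 ] 0.05
(0, 0, 0.14, 0) 15
    [ 1.32  0.77 -1.28  2.29  1.84  0.72  1.55] 0.14
    [ 1.24  0.66 -1.14  2.3   1.88  0.59  1.47] 0.13
    [ 1.35  0.84 -1.37  2.29  1.83  0.81  1.6 ] 0.13
```

```bash
cat > path.py <<'E'
from kin import *;from go import target,state
import sys,json
def rows(G,Pg,n,upto):
    s,P,Rc=state();q=np.array(s['qpos']);prevP,prevR=P,Rc;X=[];W=[]
    for k in range(1,upto+1):
        qk=q+(G-q)*k/n;_,Q=fk(qk);Pk=P+(Pg-P)*k/n
        X.append(np.round(prevR.inv().apply(Pk-prevP),3).tolist());prevP=prevP+prevR.apply(X[-1])
        W.append(np.round((prevR.inv()*Q).as_rotvec(),3).tolist());prevR=prevR*Rot.from_rotvec(W[-1])
        e=fk(qk)[0]-Pk
    print('max row deg',np.degrees(np.linalg.norm(W,axis=1)).max());print(json.dumps(X));print(json.dumps(W))
P,Rt=target(.055,150,.13,-90)
g=ik(P,Rt,np.array([1.2,.73,-1.05,2.15,1.8,.55,.05]),.003);print(g.x.round(3),fk(g.x)[0]-P)
if __name__=='__main__':rows(g.x,P,int(sys.argv[1]),int(sys.argv[2]))
E
python3 path.py 28 14
```

```text
[ 0.5924  0.3739  0.0099  2.1658 -1.2616  0.1622 -0.0977] [ 0.4909 -0.3479  0.1906]
[ 1.244  0.641 -1.08   2.171  1.709  0.5    0.121] [ 1.58309965e-09  8.82622020e-09 -2.47553347e-08]
max row deg 6.950287435813199
[[0.0, -0.003, 0.001], [0.001, -0.002, 0.0], [0.0, -0.003, 0.001], [0.001, -0.002, 0.001], [0.002, -0.003, 0.001], [0.001, -0.002, 0.001], [0.002, -0.001, 0.001], [0.002, -0.002, 0.001], [0.003, -0.001, 0.001], [0.002, -0.001, 0.002], [0.003, -0.001, 0.001], [0.002, -0.0, 0.001], [0.003, -0.0, 0.001], [0.002, -0.0, 0.001]]
[[0.031, -0.023, -0.115], [0.032, -0.022, -0.114], [0.033, -0.02, -0.114], [0.032, -0.018, -0.114], [0.031, -0.016, -0.115], [0.031, -0.015, -0.114], [0.029, -0.013, -0.114], [0.027, -0.011, -0.115], [0.025, -0.011, -0.115], [0.023, -0.01, -0.114], [0.02, -0.009, -0.115], [0.017, -0.01, -0.115], [0.014, -0.01, -0.115], [0.011, -0.011, -0.114]]
```

>>> apply_moves(
  claw=[0, 0, 0, 0, 0, 0, 0, 0],
  xyz=[
    [0, -0.003, 0.001],
    [0.001, -0.002, 0],
    [0, -0.003, 0.001],
    [0.001, -0.002, 0.001],
    [0.002, -0.003, 0.001],
    [0.001, -0.002, 0.001],
    [0.002, -0.001, 0.001],
    [0.002, -0.002, 0.001],
  ],
  twist=[
    [0.031, -0.023, -0.115],
    [0.032, -0.022, -0.114],
    [0.033, -0.02, -0.114],
    [0.032, -0.018, -0.114],
    [0.031, -0.016, -0.115],
    [0.031, -0.015, -0.114],
    [0.029, -0.013, -0.114],
    [0.027, -0.011, -0.115],
  ],
)

```text
clock: 5.0
position: [0.5009, -0.3292, 0.1869]
tool_rot: [2.956, -0.335, 0.66]
force: [-0.1, 0.4, -0.0]
grip_width: -0.0
finger_force: 0.0
```

```bash
python3 go.py; python3 path.py 20 10
```

```text
t 5.0 r 0.0945 a 118.6 h 0.1442 yang 142.73 axial F 0.1 q [ 0.51  0.44  0.15  1.96 -0.65  0.56  0.22] zerr [-0.171  0.249 -0.109]
[ 0.5116  0.4437  0.1478  1.961  -0.6529  0.5581  0.2237] [ 0.5009 -0.3292  0.1869]
[ 1.244  0.641 -1.08   2.171  1.709  0.5    0.121] [ 1.58309965e-09  8.82622020e-09 -2.47553347e-08]
max row deg 6.664560744389604
[[0.002, -0.001, 0.001], [0.003, -0.001, 0.001], [0.002, -0.001, 0.001], [0.003, -0.0, 0.001], [0.003, -0.0, 0.001], [0.003, -0.0, 0.001], [0.002, 0.0, 0.001], [0.003, 0.001, 0.0], [0.002, 0.002, 0.001], [0.003, 0.001, 0.0]]
[[0.043, -0.041, -0.1], [0.04, -0.036, -0.103], [0.035, -0.033, -0.105], [0.031, -0.03, -0.107], [0.025, -0.028, -0.109], [0.02, -0.025, -0.11], [0.013, -0.025, -0.111], [0.008, -0.024, -0.111], [0.001, -0.025, -0.112], [-0.004, -0.026, -0.112]]
```

>>> apply_moves(
  claw=[0, 0, 0, 0, 0, 0, 0, 0, 0, 0],
  xyz=[
    [0.002, -0.001, 0.001],
    [0.003, -0.001, 0.001],
    [0.002, -0.001, 0.001],
    [0.003, 0, 0.001],
    [0.003, 0, 0.001],
    [0.003, 0, 0.001],
    [0.002, 0, 0.001],
    [0.003, 0.001, 0],
    [0.002, 0.002, 0.001],
    [0.003, 0.001, 0],
  ],
  twist=[
    [0.043, -0.041, -0.1],
    [0.04, -0.036, -0.103],
    [0.035, -0.033, -0.105],
    [0.031, -0.03, -0.107],
    [0.025, -0.028, -0.109],
    [0.02, -0.025, -0.11],
    [0.013, -0.025, -0.111],
    [0.008, -0.024, -0.111],
    [0.001, -0.025, -0.112],
    [-0.004, -0.026, -0.112],
  ],
)

```text
clock: 6.0
position: [0.5155, -0.3047, 0.1821]
tool_rot: [3.065, 0.083, 1.708]
force: [0.1, -1.2, -0.3]
grip_width: 0.0001
finger_force: 0.0
```

```bash
python3 go.py; python3 path.py 14 14
```

```text
t 6.0 r 0.0722 a 130.4 h 0.1372 yang -148.30 axial F -0.6 q [ 0.31  0.49  0.15  1.83 -0.06  0.72  0.62] zerr [-0.452  0.125 -0.175]
[ 0.3124  0.4889  0.1459  1.8253 -0.0609  0.7233  0.6214] [ 0.5155 -0.3047  0.1821]
[ 1.244  0.641 -1.08   2.171  1.709  0.5    0.121] [ 1.58309965e-09  8.82622020e-09 -2.47553347e-08]
max row deg 6.385074162513373
[[0.002, 0.001, 0.0], [0.001, 0.002, 0.001], [0.002, 0.001, -0.0], [0.001, 0.001, -0.0], [0.001, 0.002, 0.0], [0.001, 0.002, 0.0], [0.001, 0.002, 0.0], [0.001, 0.001, 0.0], [0.001, 0.002, 0.0], [0.0, 0.002, 0.0], [0.0, 0.002, 0.0], [0.001, 0.002, 0.001], [-0.0, 0.002, 0.0], [-0.0, 0.002, 0.0]]
[[0.042, -0.021, -0.067], [0.032, -0.022, -0.071], [0.021, -0.022, -0.074], [0.01, -0.025, -0.075], [-0.001, -0.027, -0.077], [-0.01, -0.03, -0.077], [-0.02, -0.035, -0.076], [-0.028, -0.039, -0.075], [-0.035, -0.044, -0.074], [-0.041, -0.049, -0.072], [-0.045, -0.056, -0.07], [-0.049, -0.061, -0.068], [-0.05, -0.067, -0.067], [-0.051, -0.073, -0.067]]
```

```bash
python3 - <<'E'
from path import *
P,_=target(.075,140,.15,-90)
rows(np.array([.4,.5,.0,1.9,1.7,.7,.5]),P,14,14)
E
```

```text
[ 0.3124  0.4889  0.1459  1.8253 -0.0609  0.7233  0.6214] [ 0.5155 -0.3047  0.1821]
[ 1.244  0.641 -1.08   2.171  1.709  0.5    0.121] [ 1.58309965e-09  8.82622020e-09 -2.47553347e-08]
max row deg 6.803255597786664
[[0.0, 0.0, -0.001], [0.0, 0.001, -0.001], [0.0, 0.0, -0.002], [0.0, 0.0, -0.001], [0.0, 0.001, -0.001], [0.0, -0.0, -0.002], [-0.0, -0.0, -0.001], [-0.001, -0.0, -0.001], [-0.0, -0.0, -0.001], [-0.001, -0.0, -0.001], [-0.0, -0.001, -0.001], [-0.001, -0.0, -0.002], [-0.0, -0.001, -0.001], [-0.001, -0.0, -0.0]]
[[0.049, -0.061, -0.088], [0.048, -0.061, -0.089], [0.046, -0.062, -0.09], [0.044, -0.061, -0.089], [0.043, -0.063, -0.091], [0.041, -0.063, -0.091], [0.039, -0.064, -0.091], [0.038, -0.064, -0.091], [0.036, -0.066, -0.091], [0.035, -0.066, -0.091], [0.034, -0.067, -0.091], [0.032, -0.068, -0.091], [0.031, -0.069, -0.09], [0.03, -0.07, -0.091]]
```

>>> apply_moves(
  claw=[0, 0, 0, 0, 0, 0, 0, 0, 0, 0, 0, 0, 0, 0],
  xyz=[
    [0, 0, -0.001],
    [0, 0.001, -0.001],
    [0, 0, -0.002],
    [0, 0, -0.001],
    [0, 0.001, -0.001],
    [0, 0, -0.002],
    [0, 0, -0.001],
    [-0.001, 0, -0.001],
    [0, 0, -0.001],
    [-0.001, 0, -0.001],
    [0, -0.001, -0.001],
    [-0.001, 0, -0.002],
    [0, -0.001, -0.001],
    [-0.001, 0, 0],
  ],
  twist=[
    [0.049, -0.061, -0.088],
    [0.048, -0.061, -0.089],
    [0.046, -0.062, -0.09],
    [0.044, -0.061, -0.089],
    [0.043, -0.063, -0.091],
    [0.041, -0.063, -0.091],
    [0.039, -0.064, -0.091],
    [0.038, -0.064, -0.091],
    [0.036, -0.066, -0.091],
    [0.035, -0.066, -0.091],
    [0.034, -0.067, -0.091],
    [0.032, -0.068, -0.091],
    [0.031, -0.069, -0.09],
    [0.03, -0.07, -0.091],
  ],
)

```text
clock: 7.4
position: [0.5197, -0.2982, 0.1982]
tool_rot: [-2.139, 0.334, -3.012]
force: [0.5, -1.3, -0.1]
grip_width: 0.0001
finger_force: 0.0
```

```bash
python3 go.py; python3 - <<'E'
from path import *
s,P0,Rc=state();q=np.array(s['qpos'])
for t in[(.055,150,.12,-90),(.055,150,.12,-130),(.055,48,.058,-90)]:
    P,Rt=target(*t);g=ik(P,Rt,q,.003);print(t,g.x.round(2),np.linalg.norm(fk(g.x)[0]-P).round(4))
E
```

```text
t 7.4 r 0.0745 a 140.5 h 0.1494 yang -52.81 axial F -0.6 q [-0.57  0.73  0.69  2.26  1.65  0.56 -0.14] zerr [-0.256 -0.617  0.31 ]
[-0.5664  0.7265  0.6867  2.2635  1.6469  0.5571 -0.1388] [ 0.5197 -0.2982  0.1982]
[ 1.244  0.641 -1.08   2.171  1.709  0.5    0.121] [ 1.58309965e-09  8.82622020e-09 -2.47553347e-08]
(0.055, 150, 0.12, -90) [ 0.82  0.46 -0.51  2.19  2.01  0.19 -0.31] 0.0
(0.055, 150, 0.12, -130) [ 0.82  0.46 -0.51  2.19  2.01  0.19 -1.01] 0.0
(0.055, 48, 0.058, -90) [ 0.86  0.67 -0.51  2.3   2.66  0.43 -0.87] 0.0
```

```bash
cat > cart.py <<'E'
from go import *;import json,sys
def cart(t,n):
    s,P,Rc=state();Pt,Rt=target(*t);w=(Rc.inv()*Rt).as_rotvec()
    print('twist/row',(w/n).round(4).tolist(),'deg',np.degrees(np.linalg.norm(w)).round(1))
    X=[];R_=Rc;st=Rot.from_rotvec((w/n).round(4))
    for k in range(n):X.append(np.round(R_.inv().apply((Pt-P)/n),4).tolist());R_=R_*st
    print(json.dumps(X))
a=list(map(float,sys.argv[1:]));info();cart(a[:4],int(a[4]))
E
python3 cart.py .055 150 .13 -90 10
```

```text
t 7.4 r 0.0745 a 140.5 h 0.1494 yang -52.81 axial F -0.6 q [-0.57  0.73  0.69  2.26  1.65  0.56 -0.14] zerr [-0.256 -0.617  0.31 ]
twist/row [-0.0762, -0.0034, 0.0517] deg 52.8
[[-0.0004, 0.0029, -0.0001], [-0.0003, 0.0029, 0.0002], [-0.0001, 0.0029, 0.0004], [0.0, 0.0029, 0.0006], [0.0002, 0.0028, 0.0008], [0.0003, 0.0027, 0.001], [0.0005, 0.0026, 0.0012], [0.0006, 0.0025, 0.0014], [0.0007, 0.0023, 0.0016], [0.0009, 0.0022, 0.0018]]
```

>>> apply_moves(
  claw=[0, 0, 0, 0, 0, 0, 0, 0, 0, 0, 0, 0],
  xyz=[
    [-0.0004, 0.0029, -0.0001],
    [-0.0003, 0.0029, 0.0002],
    [-0.0001, 0.0029, 0.0004],
    [0, 0.0029, 0.0006],
    [0.0002, 0.0028, 0.0008],
    [0.0003, 0.0027, 0.001],
    [0.0005, 0.0026, 0.0012],
    [0.0006, 0.0025, 0.0014],
    [0.0007, 0.0023, 0.0016],
    [0.0009, 0.0022, 0.0018],
    [0, 0, 0],
    [0, 0, 0],
  ],
  twist=[
    [-0.0762, -0.0034, 0.0517],
    [-0.0762, -0.0034, 0.0517],
    [-0.0762, -0.0034, 0.0517],
    [-0.0762, -0.0034, 0.0517],
    [-0.0762, -0.0034, 0.0517],
    [-0.0762, -0.0034, 0.0517],
    [-0.0762, -0.0034, 0.0517],
    [-0.0762, -0.0034, 0.0517],
    [-0.0762, -0.0034, 0.0517],
    [-0.0762, -0.0034, 0.0517],
    [0, 0, 0],
    [0, 0, 0],
  ],
)

```text
clock: 8.6
position: [0.5257, -0.2854, 0.1741]
tool_rot: [-2.978, 0.591, 2.876]
force: [-0.6, 0.1, -0.6]
grip_width: 0.0
finger_force: 0.0
```

```bash
python3 cart.py .055 150 .07 -90 10
```

```text
t 8.6 r 0.0557 a 143.3 h 0.1290 yang -85.89 axial F -0.2 q [ 0.36  0.39 -0.03  2.24  2.13  0.17 -0.5 ] zerr [-0.052 -0.105 -0.001]
twist/row [-0.0116, -0.0015, 0.0071] deg 7.8
[[-0.0005, 0.0012, 0.0058], [-0.0004, 0.0012, 0.0058], [-0.0004, 0.0011, 0.0058], [-0.0004, 0.001, 0.0058], [-0.0004, 0.001, 0.0058], [-0.0004, 0.0009, 0.0058], [-0.0004, 0.0008, 0.0059], [-0.0003, 0.0008, 0.0059], [-0.0003, 0.0007, 0.0059], [-0.0003, 0.0006, 0.0059]]
```

```bash
python3 cart.py .055 105 .068 -90 10 | tail -2; python3 - <<'E'
from path import *
s,P0,Rc=state();q=np.array(s['qpos'])
for t in[(.055,105,.068,-90),(.055,50,.058,-90),(.055,5,.058,-90),(0,0,.06,-129),(0,0,.06,-180),(0,0,.1,-129)]:
    P,Rt=target(*t);g=ik(P,Rt,q,.003);q=g.x;print(t,g.x.round(2),np.linalg.norm(fk(g.x)[0]-P).round(4))
E
```

```text
twist/row [-0.0116, -0.0015, 0.0071] deg 7.8
[[0.0031, -0.001, 0.0063], [0.0031, -0.0011, 0.0063], [0.0031, -0.0012, 0.0063], [0.0031, -0.0013, 0.0063], [0.0031, -0.0014, 0.0062], [0.0031, -0.0015, 0.0062], [0.0031, -0.0016, 0.0062], [0.003, -0.0017, 0.0062], [0.003, -0.0018, 0.0061], [0.003, -0.0019, 0.0061]]
[ 0.3566  0.3899 -0.0349  2.2418  2.1262  0.1671 -0.5047] [ 0.5257 -0.2854  0.1741]
[ 1.244  0.641 -1.08   2.171  1.709  0.5    0.121] [ 1.58309965e-09  8.82622020e-09 -2.47553347e-08]
(0.055, 105, 0.068, -90) [ 0.86  0.61 -0.49  2.2   2.49  0.28 -0.7 ] 0.0
(0.055, 50, 0.058, -90) [ 0.91  0.69 -0.58  2.29  2.57  0.44 -0.76] 0.0
(0.055, 5, 0.058, -90) [ 0.84  0.72 -0.6   2.34  2.54  0.55 -0.8 ] 0.0
(0, 0, 0.06, -129) [ 0.92  0.7  -0.74  2.23  2.23  0.49 -1.15] 0.0
(0, 0, 0.06, -180) [ 1.09  0.81 -0.97  2.22  2.08  0.63 -1.81] 0.0
(0, 0, 0.1, -129) [ 0.91  0.58 -0.7   2.28  2.2   0.41 -1.18] 0.0
```

>>> apply_moves(
  claw=[0, 0, 0, 0, 0, 0, 0, 0, 0, 0, 0, 0],
  xyz=[
    [0.0031, -0.001, 0.0063],
    [0.0031, -0.0011, 0.0063],
    [0.0031, -0.0012, 0.0063],
    [0.0031, -0.0013, 0.0063],
    [0.0031, -0.0014, 0.0062],
    [0.0031, -0.0015, 0.0062],
    [0.0031, -0.0016, 0.0062],
    [0.003, -0.0017, 0.0062],
    [0.003, -0.0018, 0.0061],
    [0.003, -0.0019, 0.0061],
    [0, 0, 0],
    [0, 0, 0],
  ],
  twist=[
    [-0.0116, -0.0015, 0.0071],
    [-0.0116, -0.0015, 0.0071],
    [-0.0116, -0.0015, 0.0071],
    [-0.0116, -0.0015, 0.0071],
    [-0.0116, -0.0015, 0.0071],
    [-0.0116, -0.0015, 0.0071],
    [-0.0116, -0.0015, 0.0071],
    [-0.0116, -0.0015, 0.0071],
    [-0.0116, -0.0015, 0.0071],
    [-0.0116, -0.0015, 0.0071],
    [0, 0, 0],
    [0, 0, 0],
  ],
)

```text
clock: 9.8
position: [0.5291, -0.305, 0.1058]
tool_rot: [-3.141, 0.609, 2.796]
force: [0.3, -0.3, 0.4]
grip_width: -0.0001
finger_force: 0.0
```

```bash
python3 cart.py .055 105 .064 -90 4
```

```text
t 9.8 r 0.0524 a 105.0 h 0.0673 yang -89.84 axial F 0.1 q [ 0.84  0.59 -0.49  2.22  2.5   0.28 -0.73] zerr [-0.001  0.002 -0.001]
twist/row [0.0004, -0.0005, 0.0007] deg 0.2
[[-0.0002, -0.0006, 0.0008], [-0.0002, -0.0006, 0.0008], [-0.0002, -0.0006, 0.0008], [-0.0002, -0.0006, 0.0008]]
```

>>> apply_moves(
  claw=[0, 0, 0, 0, 0, 0],
  xyz=[
    [0, -0.0024, 0.002],
    [0, 0, 0.002],
    [0, 0, 0.002],
    [0, 0, 0.002],
    [0, 0, 0.001],
    [0, 0, 0],
  ],
  twist=[
    [0, 0, 0],
    [0, 0, 0],
    [0, 0, 0],
    [0, 0, 0],
    [0, 0, 0],
    [0, 0, 0],
  ],
)

```text
clock: 10.4
position: [0.5321, -0.3098, 0.1002]
tool_rot: [-3.141, 0.612, 2.795]
force: [-34.9, 13.6, 52.1]
grip_width: 0.0001
finger_force: 32.5
```

```bash
python3 go.py
```

```text
t 10.4 r 0.0558 a 104.5 h 0.0601 yang -89.91 axial F 64.2 q [ 0.85  0.61 -0.49  2.21  2.51  0.29 -0.73] zerr [0.    0.001 0.   ]
```

```bash
cat > arc.py <<'E'
import numpy as np,sys,json
a0,a1,n,r=map(float,sys.argv[1:5]);a=np.radians(np.linspace(a0,a1,int(n)+1))
X=np.c_[r*np.cos(a),-r*np.sin(a)];d=np.diff(X.round(4),axis=0)
print(json.dumps([[*map(float,q.round(4)),0] for q in d]))
E
python3 arc.py 104.5 2.5 17 .0555
```

```text
[[0.0057, -0.0012, 0], [0.0058, -0.0005, 0], [0.0058, 0.0, 0], [0.0058, 0.0007, 0], [0.0056, 0.0012, 0], [0.0055, 0.0019, 0], [0.0053, 0.0024, 0], [0.005, 0.0029, 0], [0.0047, 0.0035, 0], [0.0043, 0.0039, 0], [0.0038, 0.0044, 0], [0.0034, 0.0047, 0], [0.0029, 0.005, 0], [0.0023, 0.0054, 0], [0.0017, 0.0055, 0], [0.0012, 0.0057, 0], [0.0005, 0.0058, 0]]
```

>>> apply_moves(
  claw=[0, 0],
  xyz=[
    [0, 0, -0.0015],
    [0, 0, 0],
  ],
  twist=[
    [0, 0, 0],
    [0, 0, 0],
  ],
)

```text
clock: 10.6
position: [0.5319, -0.3098, 0.1005]
tool_rot: [3.141, 0.611, 2.793]
force: [-12.5, 4.5, 19.5]
grip_width: 0.0001
finger_force: 12.0
```

>>> apply_moves(
  claw=[0, 0, 0, 0],
  xyz=[
    [0.0057, -0.0012, 0],
    [0.0058, -0.0005, 0],
    [0.0058, 0, 0],
    [0.0058, 0.0007, 0],
  ],
  twist=[
    [0, 0, 0],
    [0, 0, 0],
    [0, 0, 0],
    [0, 0, 0],
  ],
)

```text
clock: 11.0
position: [0.5139, -0.3049, 0.0874]
tool_rot: [-3.141, 0.612, 2.793]
force: [-10.4, 1.4, 21.0]
grip_width: -0.0003
finger_force: 11.5
```

```bash
python3 go.py
```

```text
t 11.0 r 0.0564 a 81.1 h 0.0605 yang -89.98 axial F 23.0 q [ 0.9   0.63 -0.54  2.25  2.55  0.35 -0.75] zerr [ 0.001 -0.     0.001]
```

Force stays steady at about 23 N, so I'll continue the arc.

>>> apply_moves(
  claw=[0, 0, 0, 0, 0, 0],
  xyz=[
    [0.0056, 0.0012, 0],
    [0.0055, 0.0019, 0],
    [0.0053, 0.0024, 0],
    [0.005, 0.0029, 0],
    [0.0047, 0.0035, 0],
    [0.0043, 0.0039, 0],
  ],
  twist=[
    [0, 0, 0],
    [0, 0, 0],
    [0, 0, 0],
    [0, 0, 0],
    [0, 0, 0],
    [0, 0, 0],
  ],
)

```text
clock: 11.6
position: [0.4953, -0.2815, 0.0696]
tool_rot: [-3.142, 0.611, 2.792]
force: [-12.4, 0.4, 18.0]
grip_width: 0.0001
finger_force: 11.1
```

```bash
python3 go.py
```

```text
t 11.6 r 0.0565 a 45.2 h 0.0605 yang -90.01 axial F 21.5 q [ 0.91  0.67 -0.58  2.32  2.58  0.46 -0.79] zerr [-0. -0. -0.]
```

>>> apply_moves(
  claw=[0, 0, 0, 0, 0, 0, 0, 0],
  xyz=[
    [0.0038, 0.0044, 0],
    [0.0034, 0.0047, 0],
    [0.0029, 0.005, 0],
    [0.0023, 0.0054, 0],
    [0.0017, 0.0055, 0],
    [0.0012, 0.0057, 0],
    [0.0005, 0.0058, 0],
    [0, 0, 0],
  ],
  twist=[
    [0, 0, 0],
    [0, 0, 0],
    [0, 0, 0],
    [0, 0, 0],
    [0, 0, 0],
    [0, 0, 0],
    [0, 0, 0],
    [0, 0, 0],
  ],
)

```text
clock: 12.4
position: [0.4958, -0.2414, 0.0603]
tool_rot: [3.14, 0.61, 2.794]
force: [-11.2, 4.3, 16.2]
grip_width: 0.0001
finger_force: 9.7
```

>>> apply_moves(
  claw=[0, 0, 0, 0, 0, 0, 0, 0, 0, 0],
  xyz=[
    [0, 0, -0.005],
    [0, 0, -0.02],
    [0, 0, -0.03],
    [0.01, 0, -0.03],
    [0.03, 0, -0.02],
    [0.04, 0, -0.01],
    [0.04, 0, -0.01],
    [0, 0, 0],
    [0, 0, 0],
    [0, 0, 0],
  ],
  twist=[
    [0, 0, 0],
    [0, 0, 0],
    [0, 0, 0],
    [0, 0, 0],
    [0, 0, 0],
    [0, 0, 0],
    [0, 0, 0],
    [0, 0, 0],
    [0, 0, 0],
    [0, 0, 0],
  ],
)

```text
clock: 13.4
position: [0.4719, -0.2143, 0.0702]
tool_rot: [-3.135, 0.608, 2.829]
force: [-0.1, -0.4, -0.4]
grip_width: -0.0001
finger_force: 0.0
```

```bash
cat > look.py <<'E'
from go import *
import sys
info();n=sys.argv[1]
bs=[]
for c,(x0,y0,w,h_) in(('top',(335,195,80,60)),('side',(140,230,120,90))):
    f=bot.grab_frame(c);b=cv2.resize(f['img'][y0:y0+h_,x0:x0+w],(560,420),interpolation=cv2.INTER_CUBIC);s=560/w
    for a in range(0,360,15):
        q=[(proj(f,world(p,drum(r,np.radians(a),.058)))[0]+.5-[x0,y0])*s for r in(.06,.066,.072)]
        cv2.line(b,*[tuple(map(int,k)) for k in q[:2]],(255,255,0),1)
        if a%30==0:cv2.putText(b,str(a),tuple(q[2].astype(int)),0,.45,(255,0,0),1)
    bs.append(b)
cv2.imwrite(f'pics/{n}.png',cv2.resize(np.vstack(bs),(400,600),interpolation=cv2.INTER_AREA)[:,:,::-1])
E
python3 look.py l1
```

```text
t 13.4 r 0.0778 a -11.2 h 0.0868 yang -88.31 axial F -0.3 q [ 1.26  1.01 -1.3   2.43  2.1   0.98 -0.19] zerr [ 0.002  0.014 -0.002]
```

View pics/l1.png

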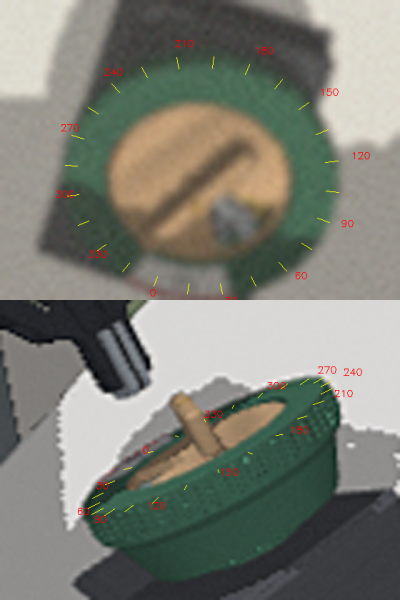

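The top view shows the label near the front but still short, centred around 13° near crop (185,272). The opening lies toward about 60°. I'll measure both numerically.

```bash
cat > meas.py <<'E'
from go import *
def lab(c='top',rr=(.048,.052,.056,.06)):
    f=bot.grab_frame(c);im=cv2.GaussianBlur(f['img'],(3,3),0).astype(np.float32);a=np.arange(-180,180,2.)
    S=0
    for r in rr:
        q=proj(f,world(p,drum(r,np.radians(a),.058))).astype(np.float32)
        v=cv2.remap(im,q[:,0].reshape(1,-1),q[:,1].reshape(1,-1),1)[0];S=S+v/len(rr)
    return a,S
def opening():
    f=bot.grab_frame('top');im=f['img'].astype(np.float32);a=np.arange(-180,180,10.);S=0
    for r in(.02,.025,.03,.035):
        q=proj(f,world(p,drum(r,np.radians(a),.056))).astype(np.float32);S=S+cv2.remap(im,q[:,0].reshape(1,-1),q[:,1].reshape(1,-1),1)[0]/4
    return a,S
a,S=lab();g=S[:,0]/S[:,1];m=g>.9  # green has R<G
print('label:',[(int(x),round(float(y),2)) for x,y in zip(a,g) if -60<x<150 and abs(y-.6)>.0][::3])
w=np.clip(g-.85,0,.1);sel=abs((a-15))<70;print('mean',(a*w)[sel].sum()/w[sel].sum(),'span',a[sel&m].min(),a[sel&m].max())
a,S=opening();print('R/B',[(int(x),round(float(v[0]/v[2]),2)) for x,v in zip(a,S)])
E
python3 meas.py
```

```text
label: [(-58, 0.81), (-52, 0.84), (-46, 0.84), (-40, 0.84), (-34, 0.84), (-28, 0.84), (-22, 0.84), (-16, 0.9), (-10, 1.01), (-4, 1.01), (2, 1.01), (8, 1.0), (14, 1.0), (20, 1.01), (26, 1.01), (32, 0.97), (38, 0.85), (44, 0.81), (50, 0.82), (56, 0.81), (62, 0.81), (68, 0.8), (74, 0.77), (80, 0.72), (86, 0.7), (92, 0.7), (98, 0.69), (104, 0.7), (110, 0.69), (116, 0.7), (122, 0.7), (128, 0.7), (134, 0.7), (140, 0.7), (146, 0.7)]
mean 9.528862971355402 span -14.0 34.0
R/B [(-180, 1.6), (-170, 1.59), (-160, 1.59), (-150, 1.6), (-140, 1.6), (-130, 1.61), (-120, 1.61), (-110, 1.6), (-100, 1.6), (-90, 1.6), (-80, 1.6), (-70, 1.6), (-60, 1.61), (-50, 1.61), (-40, 1.59), (-30, 1.55), (-20, 1.46), (-10, 1.59), (0, 1.62), (10, 1.64), (20, 1.64), (30, 1.48), (40, 1.08), (50, 1.02), (60, 1.02), (70, 1.16), (80, 1.61), (90, 1.65), (100, 1.61), (110, 1.62), (120, 1.61), (130, 1.61), (140, 1.59), (150, 1.54), (160, 1.58), (170, 1.57)]
```

```bash
python3 cart.py .056 98 .092 -90 8
```

```text
t 13.6 r 0.0778 a -11.3 h 0.0869 yang -88.25 axial F -0.4 q [ 1.26  1.01 -1.3   2.43  2.1   0.98 -0.19] zerr [ 0.002  0.014 -0.002]
twist/row [0.0017, -0.0004, 0.0038] deg 1.9
[[-0.0102, -0.0091, -0.0008], [-0.0103, -0.0091, -0.0008], [-0.0103, -0.0091, -0.0008], [-0.0103, -0.009, -0.0007], [-0.0104, -0.009, -0.0007], [-0.0104, -0.0089, -0.0007], [-0.0104, -0.0089, -0.0007], [-0.0105, -0.0089, -0.0007]]
```

>>> apply_moves(
  claw=[0, 0, 0, 0, 0, 0, 0, 0, 0, 0],
  xyz=[
    [-0.0102, -0.0091, -0.0008],
    [-0.0103, -0.0091, -0.0008],
    [-0.0103, -0.0091, -0.0008],
    [-0.0103, -0.009, -0.0007],
    [-0.0104, -0.009, -0.0007],
    [-0.0104, -0.0089, -0.0007],
    [-0.0104, -0.0089, -0.0007],
    [-0.0105, -0.0089, -0.0007],
    [0, 0, 0],
    [0, 0, 0],
  ],
  twist=[
    [0.0017, -0.0004, 0.0038],
    [0.0017, -0.0004, 0.0038],
    [0.0017, -0.0004, 0.0038],
    [0.0017, -0.0004, 0.0038],
    [0.0017, -0.0004, 0.0038],
    [0.0017, -0.0004, 0.0038],
    [0.0017, -0.0004, 0.0038],
    [0.0017, -0.0004, 0.0038],
    [0, 0, 0],
    [0, 0, 0],
  ],
)

```text
clock: 14.6
position: [0.509, -0.3026, 0.1214]
tool_rot: [3.139, 0.61, 2.791]
force: [-0.7, 0.4, -0.7]
grip_width: -0.0004
finger_force: 0.0
```

```bash
python3 cart.py .056 98 .0645 -90 8
```

```text
t 14.6 r 0.0555 a 96.6 h 0.0914 yang -90.10 axial F -0.1 q [ 1.39  0.88 -1.28  2.23  1.88  0.73  0.11] zerr [-0.001  0.002 -0.001]
twist/row [0.0002, -0.0002, -0.0002] deg 0.2
[[-0.0002, -0.0, 0.0034], [-0.0002, -0.0, 0.0034], [-0.0002, -0.0, 0.0034], [-0.0002, -0.0, 0.0034], [-0.0002, -0.0, 0.0034], [-0.0002, -0.0, 0.0034], [-0.0002, -0.0, 0.0034], [-0.0002, -0.0, 0.0034]]
```

>>> apply_moves(
  claw=[0, 0, 0, 0, 0, 0, 0, 0, 0, 0, 0, 0, 0],
  xyz=[
    [0, 0, 0.0034],
    [0, 0, 0.0034],
    [0, 0, 0.0034],
    [0, 0, 0.0034],
    [0, 0, 0.0034],
    [0, 0, 0.0034],
    [0, 0, 0.0034],
    [0, 0, 0.0034],
    [0, 0, 0.001],
    [0, 0, 0.001],
    [0, 0, 0.001],
    [0, 0, 0.0008],
    [0, 0, 0],
  ],
  twist=[
    [0, 0, 0],
    [0, 0, 0],
    [0, 0, 0],
    [0, 0, 0],
    [0, 0, 0],
    [0, 0, 0],
    [0, 0, 0],
    [0, 0, 0],
    [0, 0, 0],
    [0, 0, 0],
    [0, 0, 0],
    [0, 0, 0],
    [0, 0, 0],
  ],
)

```text
clock: 15.9
position: [0.5257, -0.3086, 0.0962]
tool_rot: [3.138, 0.61, 2.79]
force: [-10.1, 2.0, 15.1]
grip_width: -0.0003
finger_force: 9.1
```

```bash
python3 go.py; python3 arc.py 96.6 86.6 3 .0555
```

```text
t 15.9 r 0.0555 a 96.6 h 0.0606 yang -90.12 axial F 18.2 q [ 1.35  0.95 -1.24  2.2   1.94  0.76  0.09] zerr [-0.001  0.003 -0.001]
[[0.0032, -0.0003, 0], [0.0033, -0.0001, 0], [0.0032, 0.0001, 0]]
```

Now the extra -10°, then lift off.

>>> apply_moves(
  claw=[0, 0, 0, 0, 0, 0, 0, 0],
  xyz=[
    [0.0032, -0.0003, 0],
    [0.0033, -0.0001, 0],
    [0.0032, 0.0001, 0],
    [0, 0, 0],
    [0, 0, -0.01],
    [0, 0, -0.02],
    [0, 0, -0.02],
    [0, 0, 0],
  ],
  twist=[
    [0, 0, 0],
    [0, 0, 0],
    [0, 0, 0],
    [0, 0, 0],
    [0, 0, 0],
    [0, 0, 0],
    [0, 0, 0],
    [0, 0, 0],
  ],
)

```text
clock: 16.7
position: [0.4907, -0.2966, 0.1328]
tool_rot: [3.139, 0.611, 2.791]
force: [1.2, -0.7, -1.1]
grip_width: -0.0002
finger_force: 0.0
```

```bash
python3 meas.py; python3 look.py l2
```

```text
label: [(-58, 0.83), (-52, 0.85), (-46, 0.86), (-40, 0.86), (-34, 0.86), (-28, 0.86), (-22, 0.93), (-16, 1.01), (-10, 1.01), (-4, 1.01), (2, 1.01), (8, 1.01), (14, 1.01), (20, 1.01), (26, 0.93), (32, 0.83), (38, 0.82), (44, 0.84), (50, 0.82), (56, 0.81), (62, 0.8), (68, 0.79), (74, 0.8), (80, 0.79), (86, 0.78), (92, 0.79), (98, 0.78), (104, 0.79), (110, 0.79), (116, 0.78), (122, 0.75), (128, 0.74), (134, 0.73), (140, 0.72), (146, 0.71)]
mean 0.1773421591980631 span -22.0 26.0
R/B [(-180, 1.48), (-170, 1.49), (-160, 1.47), (-150, 1.48), (-140, 1.48), (-130, 1.5), (-120, 1.5), (-110, 1.49), (-100, 1.46), (-90, 1.48), (-80, 1.47), (-70, 1.46), (-60, 1.48), (-50, 1.48), (-40, 1.48), (-30, 1.42), (-20, 1.47), (-10, 1.5), (0, 1.52), (10, 1.54), (20, 1.46), (30, 1.12), (40, 1.03), (50, 1.03), (60, 1.24), (70, 1.57), (80, 1.56), (90, 1.52), (100, 1.53), (110, 1.54), (120, 1.53), (130, 1.49), (140, 1.49), (150, 1.48), (160, 1.51), (170, 1.47)]
t 16.8 r 0.0562 a 86.8 h 0.1102 yang -90.15 axial F -0.7 q [ 1.43  0.85 -1.3   2.27  1.86  0.72  0.1 ] zerr [-0.001  0.002 -0.001]
```

View pics/l2.png

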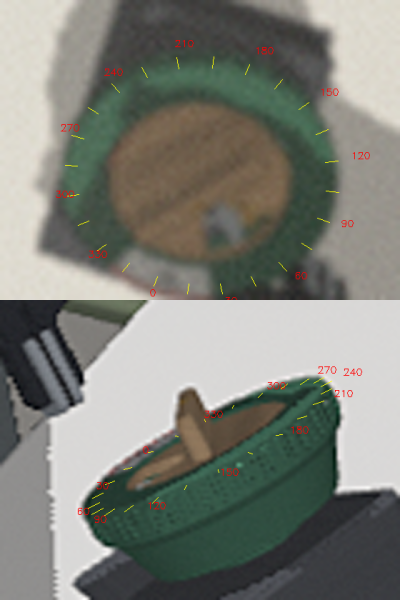

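Top view: the label is centred at about 1°, and the opening at about 45° near crop (220,220). The pads will align the bar when they close, so I'll pinch with tool y at -135° and turn to -180°.

```bash
python3 cart.py 0 0 .11 -135 8
```

```text
t 16.9 r 0.0557 a 86.4 h 0.1097 yang -90.18 axial F -0.2 q [ 1.43  0.85 -1.3   2.27  1.86  0.72  0.1 ] zerr [-0.001  0.003 -0.001]
twist/row [0.0002, -0.0004, 0.0978] deg 44.8
[[-0.0004, 0.007, -0.0], [0.0003, 0.007, -0.0], [0.0009, 0.0069, -0.0], [0.0016, 0.0068, -0.0], [0.0023, 0.0066, -0.0], [0.0029, 0.0063, -0.0], [0.0035, 0.006, -0.0], [0.0041, 0.0056, -0.0]]
```

>>> apply_moves(
  claw=[0.05, 0.05, 0.05, 0.05, 0.05, 0.05, 0.05, 0.05, 0.05, 0.05, 0.05],
  xyz=[
    [-0.0004, 0.007, 0],
    [0.0003, 0.007, 0],
    [0.0009, 0.0069, 0],
    [0.0016, 0.0068, 0],
    [0.0023, 0.0066, 0],
    [0.0029, 0.0063, 0],
    [0.0035, 0.006, 0],
    [0.0041, 0.0056, 0],
    [0, 0, 0],
    [0, 0, 0],
    [0, 0, 0],
  ],
  twist=[
    [0, 0, 0.0978],
    [0, 0, 0.0978],
    [0, 0, 0.0978],
    [0, 0, 0.0978],
    [0, 0, 0.0978],
    [0, 0, 0.0978],
    [0, 0, 0.0978],
    [0, 0, 0.0978],
    [0, 0, 0],
    [0, 0, 0],
    [0, 0, 0],
  ],
)

```text
clock: 18.0
position: [0.5128, -0.2455, 0.1329]
tool_rot: [2.683, 0.416, 1.912]
force: [-1.0, 0.8, 0.8]
grip_width: 0.0502
finger_force: 0.0
```

```bash
python3 cart.py 0 0 .062 -135 12
```

```text
t 18.0 r 0.0003 a 51.8 h 0.1100 yang -134.88 axial F 1.3 q [ 1.35  0.95 -1.43  2.29  1.85  0.93 -0.74] zerr [-0.001  0.003 -0.001]
twist/row [0.0, -0.0003, 0.0002] deg 0.2
[[-0.0, 0.0, 0.004], [-0.0, 0.0, 0.004], [-0.0, 0.0, 0.004], [-0.0, 0.0, 0.004], [-0.0, 0.0, 0.004], [-0.0, 0.0, 0.004], [-0.0, 0.0, 0.004], [-0.0, 0.0, 0.004], [-0.0, 0.0, 0.004], [-0.0, 0.0, 0.004], [-0.0, 0.0, 0.004], [0.0, 0.0, 0.004]]
```

>>> apply_moves(
  claw=[0.05, 0.05, 0.05, 0.05, 0.05, 0.05, 0.05, 0.05],
  xyz=[
    [0, 0, 0.004],
    [0, 0, 0.004],
    [0, 0, 0.004],
    [0, 0, 0.004],
    [0, 0, 0.004],
    [0, 0, 0.004],
    [0, 0, 0.004],
    [0, 0, 0.004],
  ],
  twist=[
    [0, 0, 0],
    [0, 0, 0],
    [0, 0, 0],
    [0, 0, 0],
    [0, 0, 0],
    [0, 0, 0],
    [0, 0, 0],
    [0, 0, 0],
  ],
)

```text
clock: 18.8
position: [0.5303, -0.2514, 0.1066]
tool_rot: [2.682, 0.415, 1.91]
force: [0.6, -0.4, 0.3]
grip_width: 0.0502
finger_force: 0.0
```

>>> apply_moves(
  claw=[0.05, 0.05, 0.05, 0.05, 0.05, 0.05],
  xyz=[
    [0, 0, 0.004],
    [0, 0, 0.004],
    [0, 0, 0.004],
    [0, 0, 0.003],
    [0, 0, 0.001],
    [0, 0, 0],
  ],
  twist=[
    [0, 0, 0],
    [0, 0, 0],
    [0, 0, 0],
    [0, 0, 0],
    [0, 0, 0],
    [0, 0, 0],
  ],
)

```text
clock: 19.4
position: [0.5388, -0.2544, 0.0937]
tool_rot: [2.682, 0.415, 1.91]
force: [-1.0, -0.0, 0.2]
grip_width: 0.0501
finger_force: 0.0
```

```bash
python3 go.py
```

```text
t 19.4 r 0.0003 a -66.2 h 0.0621 yang -134.99 axial F 0.7 q [ 1.28  1.05 -1.36  2.24  1.95  0.96 -0.76] zerr [-0.001  0.003 -0.001]
```

>>> apply_moves(
  claw=[0.04, 0.03, 0.02, 0.01, 0.005, 0.005, 0.005, 0.005],
  xyz=[
    [0, 0, 0],
    [0, 0, 0],
    [0, 0, 0],
    [0, 0, 0],
    [0, 0, 0],
    [0, 0, 0],
    [0, 0, 0],
    [0, 0, 0],
  ],
  twist=[
    [0, 0, 0],
    [0, 0, 0],
    [0, 0, 0],
    [0, 0, 0],
    [0, 0, 0],
    [0, 0, 0],
    [0, 0, 0],
    [0, 0, 0],
  ],
  force=20,
)

```text
clock: 20.2
position: [0.5368, -0.2552, 0.0926]
tool_rot: [2.686, 0.414, 1.909]
force: [-14.7, -1.6, 1.1]
grip_width: 0.0096
finger_force: 22.9
```

```bash
python3 go.py; python3 cart.py 0 0 .062 -180 9|tail -2; python3 meas.py
```

```text
t 20.2 r 0.0024 a 29.4 h 0.0621 yang -135.03 axial F 8.5 q [ 1.28  1.05 -1.35  2.24  1.95  0.96 -0.76] zerr [-0.004  0.002 -0.003]
twist/row [-0.0006, -0.0002, 0.0872] deg 45.0
[[-0.0001, 0.0003, 0.0], [-0.0, 0.0003, 0.0], [-0.0, 0.0003, 0.0], [-0.0, 0.0003, 0.0], [0.0, 0.0003, 0.0], [0.0, 0.0003, 0.0], [0.0001, 0.0003, 0.0], [0.0001, 0.0002, 0.0], [0.0001, 0.0002, 0.0]]
label: [(-58, 0.83), (-52, 0.83), (-46, 0.84), (-40, 0.83), (-34, 0.84), (-28, 0.85), (-22, 0.9), (-16, 1.0), (-10, 1.01), (-4, 1.02), (2, 1.02), (8, 0.99), (14, 1.01), (20, 1.0), (26, 0.98), (32, 1.01), (38, 1.01), (44, 0.95), (50, 0.82), (56, 0.78), (62, 0.78), (68, 0.78), (74, 0.78), (80, 0.76), (86, 0.76), (92, 0.78), (98, 0.77), (104, 0.78), (110, 0.78), (116, 0.77), (122, 0.75), (128, 0.72), (134, 0.7), (140, 0.69), (146, 0.68)]
mean 11.906250655966334 span -22.0 44.0
R/B [(-180, 1.48), (-170, 1.52), (-160, 1.51), (-150, 1.51), (-140, 1.5), (-130, 1.5), (-120, 1.51), (-110, 1.5), (-100, 1.45), (-90, 1.36), (-80, 1.21), (-70, 1.03), (-60, 1.03), (-50, 1.04), (-40, 1.08), (-30, 1.11), (-20, 1.06), (-10, 1.03), (0, 1.04), (10, 1.0), (20, 1.04), (30, 1.05), (40, 1.07), (50, 1.06), (60, 1.25), (70, 1.54), (80, 1.56), (90, 1.55), (100, 1.56), (110, 1.54), (120, 1.53), (130, 1.52), (140, 1.5), (150, 1.53), (160, 1.51), (170, 1.49)]
```

>>> apply_moves(
  claw=[0.005, 0.005, 0.005, 0.005, 0.005, 0.005],
  xyz=[
    [0, -0.0025, 0],
    [0, 0, 0],
    [0, 0, 0],
    [0, 0, 0],
    [0, 0, 0],
    [0, 0, 0],
  ],
  twist=[
    [0, 0, 0],
    [0, 0, 0],
    [0, 0, 0.0785],
    [0, 0, 0.0785],
    [0, 0, 0.0785],
    [0, 0, 0],
  ],
)

```text
clock: 20.9
position: [0.5362, -0.2555, 0.0923]
tool_rot: [2.604, 0.3, 1.686]
force: [-6.0, -0.1, 1.3]
grip_width: 0.0094
finger_force: 22.5
```

```bash
python3 go.py
```

```text
t 20.9 r 0.0030 a 32.4 h 0.0622 yang -148.68 axial F 4.3 q [ 1.3   1.09 -1.39  2.24  1.95  1.   -0.97] zerr [-0.002  0.003 -0.002]
```

Light forces and clean tracking. I'll turn the remaining 31°.

>>> apply_moves(
  claw=[0.005, 0.005, 0.005, 0.005, 0.005, 0.005, 0.005, 0.005, 0.005],
  xyz=[
    [0, 0, 0],
    [0, 0, 0],
    [0, 0, 0],
    [0, 0, 0],
    [0, 0, 0],
    [0, 0, 0],
    [0, 0, 0],
    [0, 0, 0],
    [0, 0, 0],
  ],
  twist=[
    [0, 0, 0.0785],
    [0, 0, 0.0785],
    [0, 0, 0.0785],
    [0, 0, 0.0785],
    [0, 0, 0.0785],
    [0, 0, 0.0785],
    [0, 0, 0.0785],
    [0, 0, 0],
    [0, 0, 0],
  ],
)

```text
clock: 21.8
position: [0.5356, -0.2555, 0.0919]
tool_rot: [2.535, -0.002, 1.223]
force: [-9.8, 1.7, -1.1]
grip_width: 0.0095
finger_force: 22.7
```

```bash
python3 go.py
```

```text
t 21.8 r 0.0038 a 28.9 h 0.0622 yang -179.98 axial F 4.7 q [ 1.32  1.14 -1.45  2.24  1.94  1.07 -1.47] zerr [-0.003  0.003 -0.003]
```

>>> apply_moves(
  claw=[0.05, 0.05, 0.05, 0.05, 0.05, 0.05, 0.05, 0.05, 0.05, 0.05, 0.05, 0.05, 0.05],
  xyz=[
    [0, 0, 0],
    [0, 0, 0],
    [0, 0, 0],
    [0, 0, 0],
    [0, 0, -0.01],
    [0, 0, -0.02],
    [0, 0, -0.02],
    [-0.03, 0, 0],
    [-0.03, 0, 0],
    [-0.03, 0, 0],
    [-0.03, 0, 0],
    [0, 0, 0],
    [0, 0, 0],
  ],
  twist=[
    [0, 0, 0],
    [0, 0, 0],
    [0, 0, 0],
    [0, 0, 0],
    [0, 0, 0],
    [0, 0, 0],
    [0, 0, 0],
    [0, 0, 0],
    [0, 0, 0],
    [0, 0, 0],
    [0, 0, 0],
    [0, 0, 0],
    [0, 0, 0],
  ],
)

```text
clock: 23.1
position: [0.4686, -0.359, 0.134]
tool_rot: [2.532, -0.002, 1.223]
force: [-0.4, 1.2, 0.5]
grip_width: 0.0502
finger_force: 0.0
```

```bash
python3 meas.py; python3 look.py l3
```

```text
label: [(-58, 0.77), (-52, 0.77), (-46, 0.78), (-40, 0.78), (-34, 0.79), (-28, 0.79), (-22, 0.88), (-16, 1.0), (-10, 1.01), (-4, 1.01), (2, 1.01), (8, 1.02), (14, 1.01), (20, 1.01), (26, 0.94), (32, 0.87), (38, 0.87), (44, 0.87), (50, 0.87), (56, 0.85), (62, 0.84), (68, 0.83), (74, 0.82), (80, 0.83), (86, 0.82), (92, 0.82), (98, 0.81), (104, 0.82), (110, 0.8), (116, 0.8), (122, 0.82), (128, 0.81), (134, 0.8), (140, 0.75), (146, 0.71)]
mean 6.686942615532301 span -20.0 28.0
R/B [(-180, 1.6), (-170, 1.59), (-160, 1.59), (-150, 1.59), (-140, 1.6), (-130, 1.58), (-120, 1.59), (-110, 1.59), (-100, 1.6), (-90, 1.54), (-80, 1.48), (-70, 1.53), (-60, 1.58), (-50, 1.58), (-40, 1.6), (-30, 1.56), (-20, 1.32), (-10, 1.13), (0, 1.13), (10, 1.19), (20, 1.29), (30, 1.52), (40, 1.55), (50, 1.56), (60, 1.56), (70, 1.52), (80, 1.5), (90, 1.5), (100, 1.51), (110, 1.52), (120, 1.54), (130, 1.59), (140, 1.58), (150, 1.59), (160, 1.6), (170, 1.59)]
t 23.2 r 0.1206 a 89.3 h 0.1123 yang -179.90 axial F -1.0 q [ 1.62  0.98 -1.42  2.21  1.77  0.77 -1.17] zerr [-0.     0.004 -0.001]
```

View pics/l3.png

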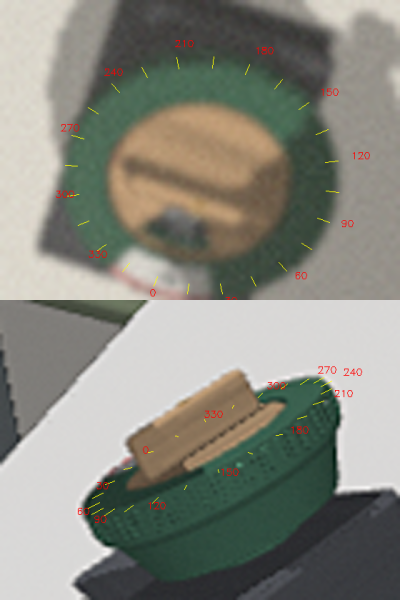

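The label is centred at about 1–3° and the opening sits behind it at crop (178,222). I'll check the bar direction against the side picture before handing in.

```bash
python3 - <<'E'
from go import *
f=bot.grab_frame('side');t=bot.grab_frame('top')
w=120/400
A=np.array([140+128*w,230+142*w]);B=np.array([140+240*w,230+72*w])
print('obs side vec',A-B, 'obs top vec',np.array([115,55])/5)
V=lambda f,c,h:(lambda q:(q[0]-q[1]).round(1))(proj(f,world(p,np.vstack([drum(.036,np.radians(c+90),h),drum(.036,np.radians(c-90),h)]))))
for c in(-12,-6,0,6,12):print(c,V(f,c,.081),V(t,c,.057),V(t,c,.08))
for n in('drum_label','cap_opening','cap_bar','label_compartment'):
  for c in('top','side'):
    for d in bot.find_in(c,n)[:1]:
        Rz=Rot.from_euler('z',p[2]).as_matrix();X=Rz.T@(np.array(d['position'])-[p[0],p[1],0])-O
        print(n,c,round(d['score'],2),'h %.3f r %.3f a %.1f'%(X@N,np.hypot(X@U,X[1]),np.degrees(np.arctan2(-X[1],-X@U))))
E
```

```text
obs side vec [-33.6  21. ] obs top vec [23. 11.]
-12 [-37.6  22.2] [25.3 14.4] [25.8 14.6]
-6 [-36.   22.1] [26.8 12. ] [27.4 12.3]
0 [-33.9  21.9] [28.1  9.5] [28.6  9.7]
6 [-31.4  21.4] [29.  7.] [29.6  7.1]
12 [-28.7  20.6] [29.6  4.3] [30.2  4.4]
drum_label top 0.56 h 0.063 r 0.006 a -174.2
drum_label side 0.72 h 0.051 r 0.032 a 144.3
cap_opening top 0.92 h 0.064 r 0.009 a 175.3
cap_opening side 0.84 h 0.067 r 0.005 a 84.9
cap_bar top 0.55 h 0.064 r 0.007 a 154.9
cap_bar side 0.85 h 0.068 r 0.006 a 92.3
label_compartment top 0.86 h 0.065 r 0.005 a -126.9
label_compartment side 0.97 h 0.050 r 0.035 a 147.7
```

```bash
python3 -c "
from workcell import bot
print(bot.job_done())"
```

```text
the job is handed in; nothing more can be done
None
```

The carousel is set and handed in: by my camera measurements the label is about 1–3° off the front and the cap's opening is over the labelled compartment to within a few degrees. The arm finished clear of everything at about 23 s; I saw no contact with the mug, notebooks or pot but did not re-measure them, and no verdict came back.

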